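Tip a tray of empty bottles into the recycling hopper

TASK

Pick up the steel tray by its sloping blue handle, gently rest its open lip on the cushioned rest bar of the green recycling hopper while all three bottles are still in it, then tip it so that all three bottles slide out over the bar into the hopper. Then stand the empty tray flat and well centred on its black mat again and let go. Leave everything else on the bench undisturbed.

Things in the scene. Friction and masses are not known exactly. Their poses are not given: they have to be found in the camera images.
- tray: Stainless tray, 158 (x) x 144 (y) mm, floor 4 mm thick, side and rear walls 4 mm thick, tops 42 to 45 mm above its underside; the +x side is open: the pouring lip. About 0.25 kg. Origin: centre of its underside, z up. A blue handle plate rises from the rear (-x) wall, leaning backward 35 degrees from vertical: 10 mm thick, 70 mm wide (y), 66 mm long, from (x -77, z 41) to (x -115, z 95) mm.
- tray_grip (a point): Middle of the blue handle plate, at (-99, 0, 72) mm in the tray's frame, axes as the tray's. Pinch the plate across its 10 mm thickness, along (cos 35, 0, sin 35) degrees in the tray's frame; fingers parallel to the plate point along (sin 35, 0, -cos 35).
- tray_lip (a point): Middle of the tray's open pouring lip: lower front edge, at (79, 0, 0) mm in the tray's frame
- hopper: Green open recycling hopper fixed to the bench, 200 (x) x 210 (y) mm, walls 4 mm. Origin: centre of its underside; trays pour in over its -x side, along +x. Back wall (+x) 150 mm high; side walls (y = +-103 mm) 90 mm high, 150 mm from x = -20 mm to the back; receiving wall (x = -98 mm) 60 mm high, a 45 degree ramp behind it; floor 5 mm above the bench.
- rest_low (a point): Fixed point at (-106, 0, 95) mm in the hopper's frame, below or at the top of the rest bar: a black rubber bar, 10 mm thick, 156 mm long (y), on a grey height-adjustable board. The bar's top lies 0 to 30 mm above this point, wherever it was last left: not measured, to be felt or seen. Its springs give 6 mm at about 8 N; over 20 N is too much.
- mat: Black rubber parking mat fixed on the bench, 210 (x) x 190 (y) x 3 mm; origin: centre of its underside. The tray stands on it at the start, facing roughly along its x.
- bottle_amber: With a pinkish cap: square white plastic reagent bottle, 55 x 55 x 44 mm, about 70 g, standing in the tray; origin: centre of its underside, z up through the cap
- bottle_mid: With a pale cap: square white plastic reagent bottle, 55 x 55 x 44 mm, about 70 g, standing in the tray; origin: centre of its underside, z up through the cap
- bottle_blue: With a white cap: square white plastic reagent bottle, 55 x 55 x 44 mm, about 70 g, standing in the tray; origin: centre of its underside, z up through the cap
- white_bottle: Bystander, loose, not to be disturbed: squat round white bottle, 77 mm across, 63 mm high; origin under its centre
- timer: Bystander, loose, not to be disturbed: white lab timer, 62 x 66 x 18 mm; origin under its centre
- tape_roll: Bystander, loose, not to be disturbed: roll of lab tape lying flat, 61 mm across, 25 mm high; origin under its centre
- flask: Bystander, loose, not to be disturbed: clear conical flask, 102 mm across, 122 mm high; origin under its centre
Not all that is in view belongs to the job. What is shaped like the bottle_mid but purple or red is not meant.

How it is judged:
By the outcome, as a careful person would: the job done as asked, in the order asked, and still so for the second after the job is handed in, with the robot touching nothing.
It also fails if it takes over 67 s, if anything falls off the work surface, if the arm or the gripper's body presses on something with over 40 N, if the wrist force passes 120 N, or if a joint passes its speed limit or range.

ROBOT

A 6-joint arm with a two-finger parallel gripper is mounted at the origin on a cart in front of the work surface, level with it; the furniture and walls round the work are solid. World frame = base frame: x ahead of the robot, y to its left, z up, the work surface at z = 0. Lengths are in m, angles in rad, forces in N, time in s.
With the tool pointing down it reaches from about 0.425 to 0.95 m from the base axis. Payload 3.5 kg.
Tool frame: the origin (TCP) lies midway between the tips of the shut fingers; the grasp point (between the pads) lies 19 mm behind it; z points along the fingers, y is the line along which they close (so a half turn about z gives the same grasp; the last joint's range is limited). The gripper opens to 85 mm and grips with 20 to 120 N. Pads are 22 mm wide; open, the fingers measure 114 mm over their backs; the gripper's body (76 mm by 85 mm) begins 54 mm behind the grasp point. The pads swing forward as they close: fully open they stand 13 mm farther back than shut.
Start: joints at [-1.435, 0.286, 1.577, -0, 1.279, -0.15], TCP at [0.19, -0.648, 0.231] pointing down, gripper open.
Joint ranges: [-2.77, 2.77], [-0.9, 2.22], [0.21, 2.48], [-1.53, 4.67], [0.24, 2.81], [-2.84, 2.84]. Speed limits (rad/s): [2.79, 2.79, 3.14, 3.14, 3.14, 3.14].

INTERFACE

Orientations are given as a 3x3 rotation matrix whose columns are the frame's x, y, z axes.
In Python, from rig import manip gives the robot as it stands. The module is installed in compiled form; this text tells all that it offers.
- The arm moves only by the tool move_arm, never from a script. Its argument "series" is a list of rows, each an object of numbers: "tx", "ty", "tz": the shift along the tool's x, y, z scaled (see below); "ax", "ay", "az": the turn, a rotation vector about the tool's x, y, z scaled (see below); "gripper": the opening, from 0 (shut) to 1 (fully open). In form: [{"tx": .., "ty": .., "tz": .., "ax": .., "ay": .., "az": .., "gripper": ..}, ...]. A call has 1 to 12 rows; each row shifts and turns the commanded pose from where the row before left it, along the tool's axes as they then stand; what a row does not reach is not made up. The controller multiplies each number of a shift by 20 mm and each number of a turn by 0.12 rad. A row lasts 1/8 s, in which the tool goes at most 62.5 mm and 10.7 degrees, less where a joint would pass 70% of its speed; a pose out of reach is approached as far as the arm can. A call with a number of a shift or a turn outside -1 to 1 is refused whole. A call with a gripper value outside its range is refused whole. The fingers move at their own pace and stop on an object; "grip_force" is the grip in N (left out, the last holds). Time passes only in rows, so rows that do not move let the fingers close. It gives the time, the measured TCP pose, the force, the opening and the grip force at its end, in the units of the state.
- manip.get_obs(): the state, without advancing time (a new reading comes with each control period).
- manip.read_camera(name): name is "scene" or "top" or "wrist"; returns the picture (480x640x3 uint8, blue, green, red); there is no depth.
- manip.camera_model(name): a dict with "fx", "fy", "cx", "cy" (pixels), "distortion" ([k1, k2, p1, p2, k3] as OpenCV has them; the pictures are not rectified), "origin" and "attitude" of the camera in the world; the wrist camera has in their place "mount" (4x4, takes a point from camera to tool coordinates, whose origin is the TCP and whose axes are the flange's). Camera axes: x right, y up, looking along -z (the intrinsics and any distortion apply to the point x, -y, -z); pixel columns grow to the right and rows downward; lengths in m; the calibration is good to about 2 mm. A picture is of the moment at which its call begins: read the wrist's pose just before it. camera_model takes no time and is no camera call.
- manip.hand_in(): hands the job in; it is judged then, once.
Trained networks look in the newest picture that a camera, given by its name, has taken for a name from the list of things; names that differ only in an ending like _2 or _b are one class to them, and where a whole thing is asked for, a point or a joint stands for the part that bears it (a point fixed in the world has none). Each returns a list of dicts, best first, with "confidence" (0 to 1); they miss things now and then, are a little off and sometimes report something else, mostly with a low value. They report only what shows in the picture. A call takes as long as a camera call. They do not tell look-alikes from the thing itself.
- manip.trace(camera, name): "region" (480x640 bool, what is visible of it) and "extent" ([left, top, width, height] in pixels, round what is visible of it).
The state is a dict: "clock": time; "qpos": joint angles; "joint_vel": joint speeds; "joint_torque": joint torques, N m; "eef_pos": TCP position; "tool_rot": TCP orientation; "wrist_force": force on the tool from outside, world axes, zero at the start; "wrist_torque": the same for the moment, N m; "width": finger opening in m; "finger_force": force on a finger pad.
Only numpy, scipy, OpenCV 4.12 (cv2) and the standard library are available. Lean on these libraries where they do the work, as an engineer would, in place of code of your own. Each camera call takes 0.05 s, during which the arm holds its last target. There are 200 camera calls.

## Working session

There is one attempt and no reset: what is moved stays moved. The work goes in short steps, Python scripts to look and compute and a tool call to move; the robot and the scene stay as the last step left them, time stands still between calls to the robot, and variables do not carry over. Pictures are saved under pics/ and viewed, at most 10 in all, crops included, and the job is handed in when it is done.

Besides the shell and the picture viewer there is one more tool, called after "Emit:" in YAML: its name, and indented under it one key for each argument. move_arm: Moves the arm, as the interface text tells. Shifts and turns lie within -1 to 1; 1 stands for 20 mm of shift or 0.12 rad of turn. Its arguments: {"type":"object","properties":{"series":{"type":"array"},"grip_force":{"type":"number"}},"required":["series"]}

```bash
mkdir -p pics
python3 - <<'E'
from rig import manip
import cv2,numpy as np
for c in("scene","top"):
    im=manip.read_camera(c);cv2.imwrite(f"pics/{c}0.png",im)
    m=manip.camera_model(c);print(c,{k:np.round(v,4).tolist() for k,v in m.items()})
    for n in("tray","tray_grip","hopper","mat","bottle_amber","bottle_mid","white_bottle","timer","tape_roll","flask"):
        for d in manip.trace(c,n)[:4]: print(n,d["confidence"],d["extent"])
print(manip.camera_model("wrist"))
o=manip.get_obs();print(o)
E
```

```text
scene {'fx': 542.7663, 'fy': 542.7663, 'cx': 321.7843, 'cy': 241.3384, 'distortion': [-0.0103, 0.0, 0.0, 0.0, 0.0], 'origin': [0.0686, 0.5075, 0.7088], 'attitude': [[-0.7753, 0.3841, -0.5013], [-0.6314, -0.4534, 0.6291], [0.0143, 0.8043, 0.594]]}
tray 0.66 [329.8, 200.8, 100.4, 100.3]
tray_grip 0.64 [330.3, 199.6, 98.8, 99.5]
hopper 0.92 [199.9, 240.8, 180.7, 176.2]
mat 0.75 [328.6, 255.3, 112.0, 62.6]
bottle_amber 0.8 [382.0, 242.6, 31.9, 25.6]
bottle_amber 0.27 [361.6, 228.7, 29.4, 27.7]
bottle_mid 0.78 [439.7, 223.2, 33.7, 33.9]
bottle_mid 0.71 [356.5, 192.8, 29.1, 28.1]
bottle_mid 0.68 [247.3, 221.3, 34.4, 39.4]
bottle_mid 0.65 [356.9, 251.7, 34.6, 34.7]
white_bottle 0.69 [245.9, 220.6, 34.1, 39.8]
timer 0.82 [303.0, 203.3, 33.7, 21.2]
timer 0.53 [214.9, 257.3, 10.0, 11.1]
tape_roll 0.52 [209.7, 259.3, 17.9, 10.4]
flask 0.61 [157.6, 253.7, 3.7, 8.6]
flask 0.28 [216.6, 258.4, 7.9, 7.2]
top {'fx': 472.2524, 'fy': 472.2524, 'cx': 308.0027, 'cy': 243.5666, 'distortion': [-0.1262, 0.0, 0.0, 0.0, 0.0], 'origin': [0.3541, -0.1568, 1.1698], 'attitude': [[-0.0486, 0.9787, -0.1995], [-0.99
[... 1118 characters left out ...]
1087e+00, -1.50020023e-01]), 'joint_vel': array([ 0.00068044,  0.00178241, -0.00097774, -0.00143679, -0.00050806,
       -0.00051832]), 'joint_torque': array([ 2.64892506e-04, -4.05974150e+01, -2.92939496e+01, -1.67619196e-04,
        4.95532386e-04,  1.17029390e-05]), 'eef_pos': array([ 0.19030565, -0.64760161,  0.23133211]), 'tool_rot': array([[ 9.59440187e-01,  2.81912269e-01,  2.61640183e-06],
       [ 2.81912269e-01, -9.59440187e-01,  7.35710793e-06],
       [ 4.58434005e-06, -6.32110923e-06, -1.00000000e+00]]), 'wrist_force': array([ 0.09957129, -0.49692139,  0.12331469]), 'wrist_torque': array([-0.03498881, -0.01855905,  0.02716511]), 'finger_force': 0.0, 'width': 0.08529801161342868}
```

Run:
```python
import cv2
a=cv2.imread("pics/top0.png")[150:350,150:450];cv2.imwrite("pics/topc.png",cv2.resize(a,None,fx=2.66,fy=2.66,interpolation=2))
a=cv2.imread("pics/scene0.png")[150:430,150:510];cv2.imwrite("pics/scenec.png",cv2.resize(a,None,fx=2.14,fy=2.14,interpolation=2))
```

```text
(no output)
```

View pics/topc.png

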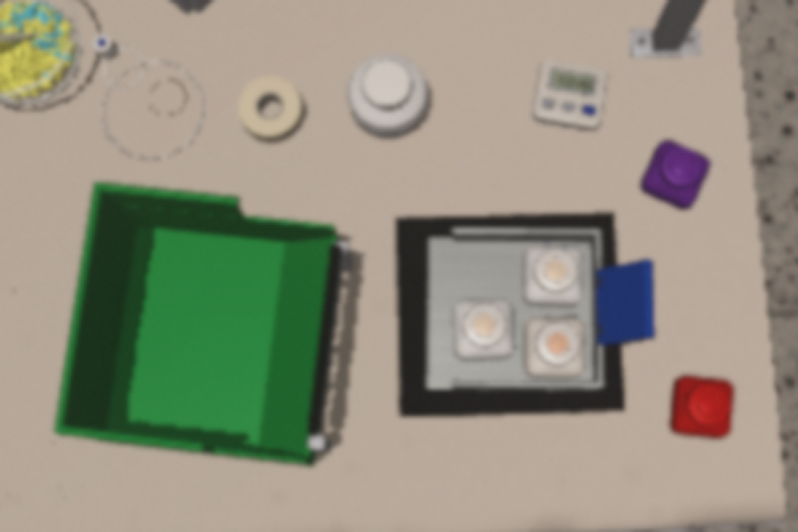

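View pics/scenec.png

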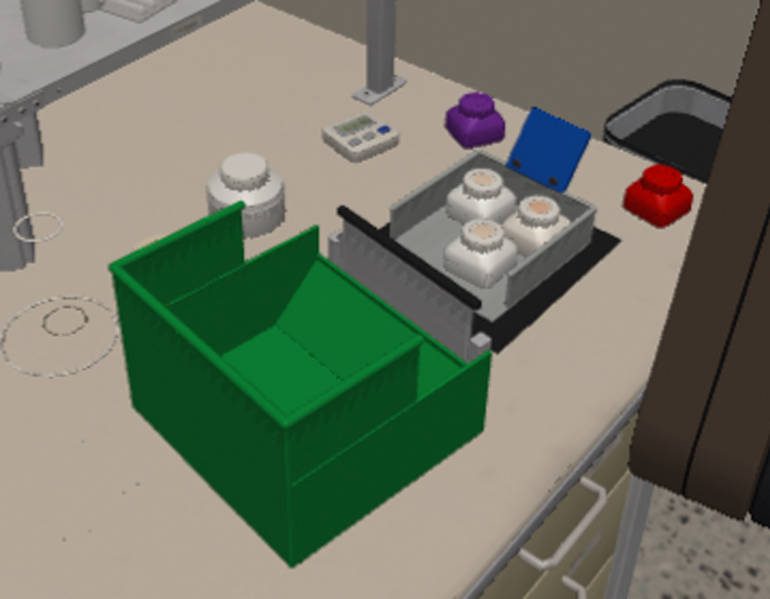

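```bash
cat > h.py <<'E'
import cv2,numpy as np
from rig import manip
from scipy.optimize import minimize
C={c:manip.camera_model(c) for c in("scene","top","wrist")}
def cam(c,o=None):
    m=C[c]
    if c!="wrist": return np.array(m["attitude"]),np.array(m["origin"])
    M=np.array(m["mount"]);R=np.array(o["tool_rot"]);return R@M[:3,:3],R@M[:3,3]+o["eef_pos"]
def proj(c,P,o=None):
    m=C[c];R,t=cam(c,o);F=np.diag([1.,-1,-1])
    Q=(np.asarray(P,float)-t)@R@F
    K=np.array([[m["fx"],0,m["cx"]],[0,m["fy"],m["cy"]],[0,0,1]])
    return cv2.projectPoints(Q.reshape(-1,1,3),np.zeros(3),np.zeros(3),K,np.array(m["distortion"]))[0][:,0]
def pose(p): # x y z yaw
    c,s=np.cos(p[3]),np.sin(p[3]);return np.array([[c,-s,0],[s,c,0],[0,0,1]]),np.array(p[:3])
def box(x0,x1,y0,y1,z0,z1): return np.array([[x,y,z] for x in(x0,x1) for y in(y0,y1) for z in(z0,z1)])/1e3
def handle():
    d=np.array([-np.sin(np.radians(35)),0,np.cos(np.radians(35))]);n=np.array([d[2],0,-d[0]])
    b=np.array([-77.,0,41])
    g=np.array([-99+3.,0,72-4])
    mid=np.array([-96.,0,68]) # centre of (-77,41)-(-115,95)
    return np.array([mid+a*d*33+e*n*5+np.array([0,f*35,0]) for a in(-1,1) for e in(-1,1) for f in(-1,1)])/1e3
def render(c,parts,p,o=None,S=4):
    R,t=pose(p);im=np.zeros((480*S,640*S),np.uint8)
    for P in parts:
        q=cv2.convexHull(((proj(c,P@R.T+t,o)+.5)*S).astype(np.float32)).astype(np.int32)
        cv2.fillConvexPoly(im,q,1)
    return cv2.resize(im*255,(640,480),interpolation=cv2.INTER_AREA)/255.
def fit(parts,masks,p0,free,obs=None,step=.01):
    p0=np.array(p0,float)
    def cost(v):
        p=p0.copy();p[free]=v;s=0
        for c,m in masks.items():
            r=render(c,parts,p,obs);s+=np.abs(r-m).sum()/m.sum()
        return s
    v0=p0[free];sim=np.vstack([v0]+[v0+np.eye(len(v0))[i]*(.05 if free[i]==3 else step) for i in range(len(v0))])
    r=minimize(cost,v0,method="Nelder-Mead",options=dict(initial_simplex=sim,xatol=1e-4,fatol=1e-4,maxiter=250))
    p=p0.copy();p[free]=r.x;return p,r.fun
HOP=[box(96-.0,100,-105,105,0,150),box(-20,100,-105,-101,0,150),box(-20,100,101,105,0,150),
     box(-100,100,-105,-101,0,90),box(-100,100,101,105,0,90),box(-100,-96,-105,105,0,60),box(-100,100,-105,105,0,5)]
def big(m,hull=False):
    n,l,s,_=cv2.connectedComponentsWithStats(m.astype(np.uint8));k=1+s[1:,4].argmax();return l==k
def blue(im):
    h=cv2.cvtColor(im,cv2.COLOR_BGR2HSV);return big((abs(h[...,0].astype(int)-112)<10)&(h[...,1]>140)&(h[...,2]>50)).astype(float)
def green(im):
    h=cv2.cvtColor(im,cv2.COLOR_BGR2HSV);return big((abs(h[...,0].astype(int)-66)<15)&(h[...,1]>120)&(h[...,2]>20)).astype(float)
def hullmask(m):
    q=cv2.convexHull(np.argwhere(m)[:,::-1].astype(np.int32));z=np.zeros((480,640),np.uint8);cv2.fillConvexPoly(z,q,1);return z.astype(float)
E
python3 - <<'E'
from h import *
T=cv2.imread("pics/top0.png");S=cv2.imread("pics/scene0.png")
H=handle();mb={"top":blue(T),"scene":blue(S)}
print("blue",[m.sum() for m in mb.values()])
# initial by grid: intersect top pixel
def ray(c,u,z):
    f=lambda v:np.sum((proj(c,[[v[0],v[1],z]])[0]-u)**2)
    return minimize(f,[.4,-.2],method="Nelder-Mead").x
hb=np.argwhere(mb["top"])[:,::-1].mean(0);x=ray("top",hb,.07);print("handle",x)
for fr in([0,1,3],[0,1,2,3]):
    print("tray by handle",fit([H],mb,[x[0],x[1]+.096,.003,1.57],fr))
for c in mb: print(c,fit([H],{c:mb[c]},[x[0],x[1]+.096,.003,1.57],[0,1,3]))
g=cv2.cvtColor(T,cv2.COLOR_BGR2GRAY);bm=big((g<55)&(np.indices(g.shape)[1]>290)&(np.indices(g.shape)[1]<400)&(np.indices(g.shape)[0]>225))
bm=hullmask(bm);print(bm.sum())
x=ray("top",np.argwhere(bm)[:,::-1].mean(0),.003)
print("mat",fit([box(-105,105,-95,95,0,3)],{"top":bm},[x[0],x[1],0,1.57],[0,1,3]))
mg={"top":green(T),"scene":green(S)}
x=ray("top",np.argwhere(mg["top"])[:,::-1].mean(0),.05)
print("hop",fit(HOP,mg,[x[0],x[1],0,1.5],[0,1,3]))
for c in mg: 
    p=fit(HOP,{c:mg[c]},[x[0],x[1],0,1.5],[0,1,3]);print(c,p)
E
```

```text
blue [np.float64(532.0), np.float64(1730.0)]
handle [ 0.52103855 -0.34447447]
tray by handle (array([ 0.52394443, -0.24785031,  0.003     ,  1.53138504]), np.float64(1.9016658017024881))
tray by handle (array([ 0.55395268, -0.2794998 , -0.18279805,  1.51733219]), np.float64(1.5601051506699426))
top (array([ 0.52036116, -0.24935285,  0.003     ,  1.58705404]), np.float64(0.3110275689223057))
scene (array([ 2.25103855, -2.56847447,  0.003     , -0.03      ]), np.float64(1.0))
6472.0
mat (array([ 0.52737375, -0.24936992,  0.        ,  1.54107065]), np.float64(0.08000678639811919))
hop (array([0.51430491, 0.02459027, 0.        , 1.41105364]), np.float64(0.22574090028233754))
top (array([0.51296278, 0.02756947, 0.        , 1.39946862]), np.float64(0.2009893508456223))
scene (array([0.51415593, 0.02492958, 0.        , 1.4094891 ]), np.float64(0.023733786600295435))
```

```bash
cat > m.py <<'E'
from h import *
T=cv2.imread("pics/top0.png");S=cv2.imread("pics/scene0.png")
H=handle();z=np.zeros((480,640),bool);z[192:245,378:432]=1;S2=S.copy();S2[~z]=0
mb={"top":blue(T),"scene":blue(S2)}
print("blue",[m.sum() for m in mb.values()])
for fr in([0,1,3],[0,1,2,3]): print("tray by handle",fit([H],mb,[.52,-.2493,.003,1.57],fr))
print("scene",fit([H],{"scene":mb["scene"]},[.52,-.2493,.003,1.57],[0,1,3]))
g=S.max(2);z[:]=0;z[240:300,300:380]=1
bar=(g<45)&z;z2=z&(S[...,1]>0)
n,l,s,cc=cv2.connectedComponentsWithStats(bar.astype(np.uint8));print(s[1:].tolist())
bar=big(bar).astype(float);cv2.imwrite("pics/bar.png",bar*255)
hp=[.5142,.0249,0,1.4095]
for fr in([2],[2,1],[1,2,3]): print("bar",fit([box(-111,-101,-78,78,85,95)],{"scene":bar},hp,fr,step=.015))
# top bar
z[:]=0;z[230:330,262:292]=1;bt=(T.max(2)<50)&z;bt=big(bt).astype(float);print(bt.sum())
print("both",fit([box(-111,-101,-78,78,85,95)],{"scene":bar,"top":bt},hp,[0,1,2,3],step=.015))
a=np.hstack([cv2.resize(S[230:310,300:400],None,fx=4,fy=4),cv2.resize(T[220:320,255:355],(320,320))]);cv2.imwrite("pics/b.png",a)
E
python3 m.py
```

```text
blue [np.float64(532.0), np.float64(907.0)]
tray by handle (array([ 0.51967637, -0.24547553,  0.003     ,  1.55591088]), np.float64(0.46740829796782635))
tray by handle (array([ 5.25510470e-01, -2.50718248e-01, -1.21074319e-03,  1.55377832e+00]), np.float64(0.4421193801027635))
scene (array([ 0.51912263, -0.24587497,  0.003     ,  1.5772995 ]), np.float64(0.16547549560066585))
[[308, 247, 67, 48, 412], [371, 297, 6, 3, 13]]
bar (array([0.5142 , 0.0249 , 0.02625, 1.4095 ]), np.float64(0.6292975442604226))
bar (array([0.5142    , 0.01898157, 0.01863739, 1.4095    ]), np.float64(0.6127450980392156))
bar (array([0.5142    , 0.0171421 , 0.01636017, 1.4278828 ]), np.float64(0.6153340948029697))
225.0
both (array([0.51440938, 0.02352858, 0.02119446, 1.39476437]), np.float64(1.1895161283499376))[ WARN:0@3.299] global loadsave.cpp:1063 imwrite_ Unsupported depth image for selected encoder is fallbacked to CV_8U.
```

```bash
cat >> h.py <<'E'
from scipy.spatial.transform import Rotation as Ro
import json
def tooltilt(yaw,tip): # tray yaw, tip (lip down positive) -> tool R gripping handle
    Z=Ro.from_euler("z",yaw).as_matrix()@Ro.from_euler("y",tip).as_matrix()
    s,c=np.sin(np.radians(35)),np.cos(np.radians(35))
    z=Z@[s,0,-c];y=-Z@[c,0,s];return np.c_[np.cross(y,z),y,z],Z
def tcp_for(p,tip=0,back=0,g=(-.099,0,.072)): # p=tray x,y,z,yaw
    R,Z=tooltilt(p[3],tip);return np.array(p[:3])+Z@np.array(g)+(.019-back)*R[:,2],R
def plan(P1,R1,n,grip,P0=None,R0=None,ease=True):
    if P0 is None:
        o=manip.get_obs();P0,R0=o["eef_pos"],o["tool_rot"]
    rv=Ro.from_matrix(R0.T@R1).as_rotvec();rows=[];P,R=np.array(P0),np.array(R0)
    for i in range(1,n+1):
        s=i/n
        if ease: s=s*s*(3-2*s)*.5+s*.5
        Pn=P0+s*(P1-P0);Rn=R0@Ro.from_rotvec(rv*s).as_matrix()
        t=np.round(R.T@(Pn-P)/.02,2);a=np.round(Ro.from_matrix(R.T@Rn).as_rotvec()/.12,2)
        rows.append(dict(zip(("tx","ty","tz","ax","ay","az"),map(float,[*t,*a])),gripper=grip))
        P=P+R@t*.02;R=R@Ro.from_rotvec(a*.12).as_matrix()
    mx=max(abs(v) for r in rows for k,v in r.items() if k!="gripper")
    print("max",mx,"end",np.round(P,4));
    for i in range(0,n,12): print(json.dumps(rows[i:i+12]).replace(" ",""))
    return P,R
E
python3 - <<'E'
from h import *
P,R=tcp_for([.5195,-.247,.003,1.56],0,.17)
print(P);plan(P,R,24,1)
E
```

```text
[ 0.51749613 -0.43259922  0.19869196]
max 0.93 end [ 0.5175 -0.4326  0.1987]
[{"tx":0.44,"ty":-0.13,"tz":0.04,"ax":0.12,"ay":0.02,"az":0.06,"gripper":1},{"tx":0.52,"ty":-0.17,"tz":0.05,"ax":0.14,"ay":0.02,"az":0.06,"gripper":1},{"tx":0.61,"ty":-0.19,"tz":0.06,"ax":0.16,"ay":0.02,"az":0.08,"gripper":1},{"tx":0.67,"ty":-0.22,"tz":0.07,"ax":0.19,"ay":0.03,"az":0.09,"gripper":1},{"tx":0.74,"ty":-0.25,"tz":0.09,"ax":0.2,"ay":0.03,"az":0.09,"gripper":1},{"tx":0.79,"ty":-0.27,"tz":0.11,"ax":0.22,"ay":0.03,"az":0.11,"gripper":1},{"tx":0.84,"ty":-0.3,"tz":0.13,"ax":0.23,"ay":0.04,"az":0.11,"gripper":1},{"tx":0.86,"ty":-0.31,"tz":0.14,"ax":0.24,"ay":0.03,"az":0.11,"gripper":1},{"tx":0.9,"ty":-0.34,"tz":0.16,"ax":0.25,"ay":0.04,"az":0.12,"gripper":1},{"tx":0.91,"ty":-0.36,"tz":0.18,"ax":0.25,"ay":0.04,"az":0.12,"gripper":1},{"tx":0.93,"ty":-0.37,"tz":0.2,"ax":0.26,"ay":0.04,"az":0.12,"gripper":1},{"tx":0.92,"ty":-0.37,"tz":0.21,"ax":0.27,"ay":0.04,"az":0.13,"gripper":1}]
[{"tx":0.92,"ty":-0.39,"tz":0.24,"ax":0.26,"ay":0.04,"az":0.12,"gripper":1},{"tx":0.9,"ty":-0.39,"tz":0.24,"ax":0.26,"ay":0.04,"az":0.13,"gripper":1},{"tx":0.88,"ty":-0.38,"tz":0.26,"ax":0.26,"ay":0.03,"az":0.12,"gripper":1},{"tx":0.85,"ty":-0.39,"tz":0.27,"ax":0.25,"ay":0.04,"az":0.11,"gripper":1},{"tx":0.82,"ty":-0.37,"tz":0.27,"ax":0.24,"ay":0.04,"az":0.12,"gripper":1},{"tx":0.77,"ty":-0.35,"tz":0.28,"ax":0.23,"ay":0.03,"az":0.11,"gripper":1},{"tx":0.72,"ty":-0.34,"tz":0.27,"ax":0.21,"ay":0.03,"az":0.1,"gripper":1},{"tx":0.67,"ty":-0.32,"tz":0.26,"ax":0.2,"ay":0.03,"az":0.1,"gripper":1},{"tx":0.6,"ty":-0.29,"tz":0.25,"ax":0.19,"ay":0.03,"az":0.08,"gripper":1},{"tx":0.54,"ty":-0.26,"tz":0.23,"ax":0.16,"ay":0.03,"az":0.08,"gripper":1},{"tx":0.46,"ty":-0.22,"tz":0.2,"ax":0.14,"ay":0.02,"az":0.07,"gripper":1},{"tx":0.38,"ty":-0.19,"tz":0.18,"ax":0.12,"ay":0.01,"az":0.05,"gripper":1}]
```

Emit:
move_arm:
  series:
    - {"tx": 0.4,"ty": -0.1,"tz": 0,"ax": 0.1,"az": 0.05,"gripper": 1}
    - {"tx": 0.6,"ty": -0.2,"tz": 0.05,"ax": 0.2,"ay": 0.03,"az": 0.1,"gripper": 1}
    - {"tx": 0.7,"ty": -0.2,"tz": 0.05,"ax": 0.2,"ay": 0.03,"az": 0.1,"gripper": 1}
    - {"tx": 0.8,"ty": -0.25,"tz": 0.1,"ax": 0.2,"ay": 0.03,"az": 0.1,"gripper": 1}
    - {"tx": 0.8,"ty": -0.3,"tz": 0.1,"ax": 0.2,"ay": 0.03,"az": 0.1,"gripper": 1}
    - {"tx": 0.8,"ty": -0.3,"tz": 0.1,"ax": 0.2,"ay": 0.03,"az": 0.1,"gripper": 1}
    - {"tx": 0.8,"ty": -0.3,"tz": 0.15,"ax": 0.25,"ay": 0.03,"az": 0.1,"gripper": 1}
    - {"tx": 0.8,"ty": -0.3,"tz": 0.15,"ax": 0.25,"ay": 0.03,"az": 0.1,"gripper": 1}
    - {"tx": 0.8,"ty": -0.3,"tz": 0.15,"ax": 0.25,"ay": 0.03,"az": 0.1,"gripper": 1}
    - {"tx": 0.8,"ty": -0.35,"tz": 0.2,"ax": 0.25,"ay": 0.03,"az": 0.1,"gripper": 1}
    - {"tx": 0.8,"ty": -0.35,"tz": 0.2,"ax": 0.25,"ay": 0.03,"az": 0.1,"gripper": 1}
    - {"tx": 0.8,"ty": -0.35,"tz": 0.2,"ax": 0.25,"ay": 0.03,"az": 0.1,"gripper": 1}

```text
invalid input
```

Emit:
move_arm:
  series:
    - {"tx": 0.9,"ty": -0.4,"tz": 0.25,"ax": 0.25,"ay": 0.03,"az": 0.12,"gripper": 1}
    - {"tx": 0.9,"ty": -0.4,"tz": 0.25,"ax": 0.25,"ay": 0.03,"az": 0.12,"gripper": 1}
    - {"tx": 0.9,"ty": -0.4,"tz": 0.25,"ax": 0.25,"ay": 0.03,"az": 0.12,"gripper": 1}
    - {"tx": 0.9,"ty": -0.4,"tz": 0.25,"ax": 0.25,"ay": 0.03,"az": 0.12,"gripper": 1}
    - {"tx": 0.9,"ty": -0.4,"tz": 0.25,"ax": 0.25,"ay": 0.03,"az": 0.12,"gripper": 1}
    - {"tx": 0.8,"ty": -0.35,"tz": 0.25,"ax": 0.25,"ay": 0.03,"az": 0.12,"gripper": 1}
    - {"tx": 0.8,"ty": -0.35,"tz": 0.25,"ax": 0.25,"ay": 0.03,"az": 0.12,"gripper": 1}
    - {"tx": 0.7,"ty": -0.35,"tz": 0.25,"ax": 0.2,"ay": 0.03,"az": 0.1,"gripper": 1}
    - {"tx": 0.6,"ty": -0.3,"tz": 0.25,"ax": 0.2,"ay": 0.03,"az": 0.1,"gripper": 1}
    - {"tx": 0.5,"ty": -0.25,"tz": 0.2,"ax": 0.15,"ay": 0.03,"az": 0.05,"gripper": 1}
    - {"tx": 0.4,"ty": -0.2,"tz": 0.2,"ax": 0.1,"ay": 0.03,"az": 0.05,"gripper": 1}
    - {"gripper": 1}

```text
invalid input
```

Run:
```python
from h import *
o=manip.get_obs();im=manip.read_camera("wrist");cv2.imwrite("pics/w1.png",im)
print(o["clock"],o["eef_pos"],o["tool_rot"].round(3).tolist(),o["wrist_force"])
np.save("w1.npy",np.r_[o["eef_pos"],o["tool_rot"].ravel()])
b=blue(im);print(b.sum())
for fr in([0,1,3],[0,1,2,3]): print(fit([handle()],{"wrist":b},[.5195,-.247,.003,1.56],fr,o))
T=cv2.imread("pics/top0.png");mb={"wrist":b,"top":blue(T)}
print(fit([handle()],mb,[.5195,-.247,.003,1.56],[0,1,2,3],o))
```

```text
1.1 [ 0.19030565 -0.64760161  0.23133211] [[0.959, 0.282, 0.0], [0.282, -0.959, 0.0], [0.0, -0.0, -1.0]] [ 0.09957129 -0.49692139  0.12331469]Traceback (most recent call last):
  File "<stdin>", line 5, in <module>
  File "h.py", line 44, in blue
    h=cv2.cvtColor(im,cv2.COLOR_BGR2HSV);return big((abs(h[...,0].astype(int)-112)<10)&(h[...,1]>140)&(h[...,2]>50)).astype(float)
                                                ~~~^^^^^^^^^^^^^^^^^^^^^^^^^^^^^^^^^^^^^^^^^^^^^^^^^^^^^^^^^^^^^^^^^
  File "h.py", line 42, in big
    n,l,s,_=cv2.connectedComponentsWithStats(m.astype(np.uint8));k=1+s[1:,4].argmax();return l==k
                                                                     ~~~~~~~~~~~~~~^^
ValueError: attempt to get argmax of an empty sequence
```

View pics/w1.png

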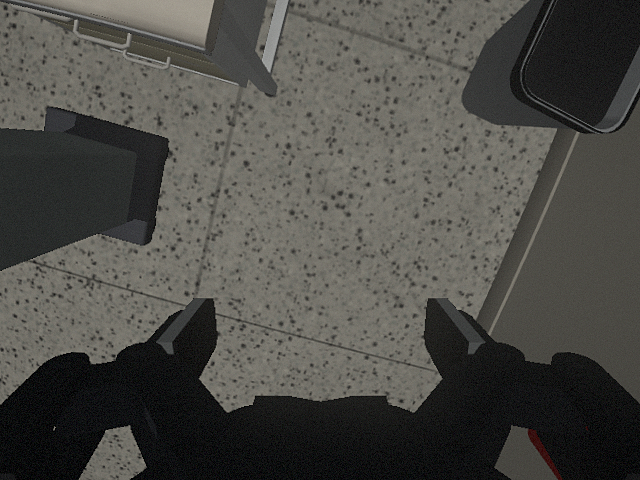

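Emit:
move_arm:
  series:
    - {"tx": 0.4,"ty": -0.1,"tz": 0,"ax": 0.1,"ay": 0,"az": 0.05,"gripper": 1}
    - {"tx": 0.6,"ty": -0.2,"tz": 0.05,"ax": 0.2,"ay": 0.03,"az": 0.1,"gripper": 1}
    - {"tx": 0.7,"ty": -0.2,"tz": 0.05,"ax": 0.2,"ay": 0.03,"az": 0.1,"gripper": 1}
    - {"tx": 0.8,"ty": -0.25,"tz": 0.1,"ax": 0.2,"ay": 0.03,"az": 0.1,"gripper": 1}
    - {"tx": 0.8,"ty": -0.3,"tz": 0.1,"ax": 0.2,"ay": 0.03,"az": 0.1,"gripper": 1}
    - {"tx": 0.8,"ty": -0.3,"tz": 0.1,"ax": 0.2,"ay": 0.03,"az": 0.1,"gripper": 1}
    - {"tx": 0.8,"ty": -0.3,"tz": 0.15,"ax": 0.25,"ay": 0.03,"az": 0.1,"gripper": 1}
    - {"tx": 0.8,"ty": -0.3,"tz": 0.15,"ax": 0.25,"ay": 0.03,"az": 0.1,"gripper": 1}
    - {"tx": 0.8,"ty": -0.3,"tz": 0.15,"ax": 0.25,"ay": 0.03,"az": 0.1,"gripper": 1}
    - {"tx": 0.8,"ty": -0.35,"tz": 0.2,"ax": 0.25,"ay": 0.03,"az": 0.1,"gripper": 1}
    - {"tx": 0.8,"ty": -0.35,"tz": 0.2,"ax": 0.25,"ay": 0.03,"az": 0.1,"gripper": 1}
    - {"tx": 0.8,"ty": -0.35,"tz": 0.2,"ax": 0.25,"ay": 0.03,"az": 0.1,"gripper": 1}

```text
clock: 2.65
eef_pos: [0.3503, -0.5397, 0.2146]
tool_rot: [[0.99, 0.141, -0.027], [0.142, -0.94, 0.31], [0.019, -0.311, -0.95]]
wrist_force: [0.7, -0.7, -0.4]
width: 0.0855
finger_force: 0.0
```

Emit:
move_arm:
  series:
    - {"tx": 0.9,"ty": -0.4,"tz": 0.25,"ax": 0.25,"ay": 0.03,"az": 0.12,"gripper": 1}
    - {"tx": 0.9,"ty": -0.4,"tz": 0.25,"ax": 0.25,"ay": 0.03,"az": 0.12,"gripper": 1}
    - {"tx": 0.9,"ty": -0.4,"tz": 0.25,"ax": 0.25,"ay": 0.03,"az": 0.12,"gripper": 1}
    - {"tx": 0.9,"ty": -0.4,"tz": 0.25,"ax": 0.25,"ay": 0.03,"az": 0.12,"gripper": 1}
    - {"tx": 0.9,"ty": -0.4,"tz": 0.25,"ax": 0.25,"ay": 0.03,"az": 0.12,"gripper": 1}
    - {"tx": 0.8,"ty": -0.35,"tz": 0.25,"ax": 0.25,"ay": 0.03,"az": 0.12,"gripper": 1}
    - {"tx": 0.8,"ty": -0.35,"tz": 0.25,"ax": 0.25,"ay": 0.03,"az": 0.12,"gripper": 1}
    - {"tx": 0.7,"ty": -0.35,"tz": 0.25,"ax": 0.2,"ay": 0.03,"az": 0.1,"gripper": 1}
    - {"tx": 0.6,"ty": -0.3,"tz": 0.25,"ax": 0.2,"ay": 0.03,"az": 0.1,"gripper": 1}
    - {"tx": 0.5,"ty": -0.25,"tz": 0.2,"ax": 0.15,"ay": 0.03,"az": 0.05,"gripper": 1}
    - {"tx": 0.4,"ty": -0.2,"tz": 0.2,"ax": 0.1,"ay": 0.03,"az": 0.05,"gripper": 1}
    - {"tx": 0,"ty": 0,"tz": 0,"ax": 0,"ay": 0,"az": 0,"gripper": 1}

```text
clock: 4.15
eef_pos: [0.508, -0.4353, 0.2012]
tool_rot: [[1.0, -0.001, -0.008], [0.004, -0.823, 0.567], [-0.007, -0.567, -0.823]]
wrist_force: [0.6, -0.0, -0.2]
width: 0.0856
finger_force: 0.0
```

Run:
```python
from h import *
o=manip.get_obs();im=manip.read_camera("wrist");cv2.imwrite("pics/w2.png",im)
print(o["clock"],o["eef_pos"],o["tool_rot"].round(3).tolist(),o["wrist_force"])
np.save("w2.npy",np.r_[o["eef_pos"],o["tool_rot"].ravel()])
b=blue(im);print(b.sum())
for fr in([0,1,3],[0,1,2,3]): print(fit([handle()],{"wrist":b},[.5195,-.247,.003,1.56],fr,o))
T=cv2.imread("pics/top0.png");mb={"wrist":b,"top":blue(T)}
print(fit([handle()],mb,[.5195,-.247,.003,1.56],[0,1,2,3],o))
```

```text
4.15 [ 0.50798328 -0.4353006   0.20117203] [[1.0, -0.001, -0.008], [0.004, -0.823, 0.567], [-0.007, -0.567, -0.823]] [ 0.59444148 -0.00544921 -0.22882904]
682.0
(array([ 0.5162872 , -0.24281018,  0.003     ,  1.55140016]), np.float64(0.7545167040423206))
(array([ 5.19488815e-01, -2.40907070e-01, -3.55344906e-04,  1.56774568e+00]), np.float64(0.7029440515209017))
(array([ 0.51980407, -0.24521718,  0.00515109,  1.57271452]), np.float64(1.0909502927579429))
```

View pics/w2.png

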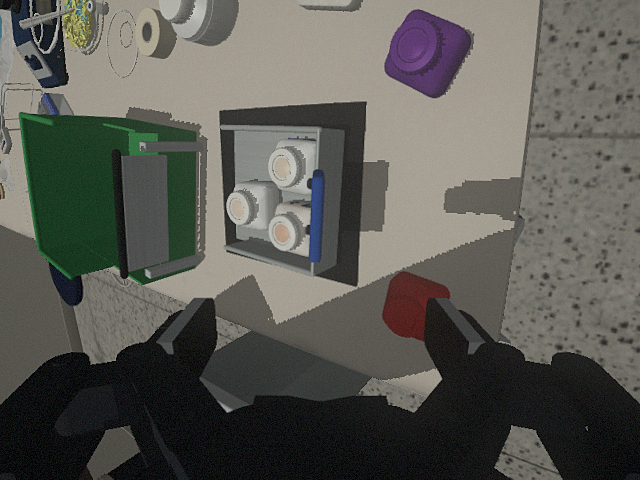

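```bash
sed -i 's/-112)<10)&(h\[...,1\]>140)&(h\[...,2\]>50)/-114)<14)\&(h[...,1]>90)\&(h[...,2]>25)/' h.py
cat > m2.py <<'E'
from h import *
w=np.load("w2.npy");o=dict(eef_pos=w[:3],tool_rot=w[3:].reshape(3,3))
T=cv2.imread("pics/top0.png");S=cv2.imread("pics/scene0.png");W=cv2.imread("pics/w2.png")
def roi(im,a,b,c,d):
    z=np.zeros_like(im);z[a:b,c:d]=im[a:b,c:d];return z
m={"wrist":blue(roi(W,150,280,290,345)),"top":blue(roi(T,235,295,365,410)),"scene":blue(roi(S,192,245,378,432))}
H=handle();p0=[.5195,-.246,.003,1.565]
for c in m:
    r=render(c,[H],p0,o);print(c,m[c].sum(),r.sum(),fit([H],{c:m[c]},p0,[0,1,3],o))
    ys=lambda q:[np.argwhere(q>.5)[:,::-1].min(0).tolist(),np.argwhere(q>.5)[:,::-1].max(0).tolist()]
    print(ys(m[c]),ys(r))
print("all",fit([H],m,p0,[0,1,2,3],o))
# mat + hopper bar in wrist view
g=W.max(2);z=np.zeros(g.shape,bool);z[95:290,215:370]=1
bm=hullmask(big((g<60)&z));print(bm.sum())
print("mat w",fit([box(-105,105,-95,95,0,3)],{"wrist":bm},[.527,-.249,0,1.541],[0,1,3],o))
z[:]=0;z[140:285,108:135]=1;bb=big((g<40)&z).astype(float);q=np.argwhere(bb)[:,::-1];print(bb.sum(),q.min(0),q.max(0))
B=box(-111,-101,-78,78,85,95);g2=S.max(2);z[:]=0;z[240:300,300:380]=1;bs=big((g2<60)&z).astype(float)
print("bar",bs.sum(),render("scene",[B],[.5142,.0249,.02,1.4095]).sum())
print("bar",fit([B],{"wrist":bb},[.5142,.0249,.02,1.4095],[0,1,3],o))
print("bar",fit([B],{"wrist":bb,"scene":bs},[.5142,.0249,.02,1.4095],[0,1,2,3],o))
E
python3 m2.py
```

```text
wrist 1053.0 1211.4666666666667 (array([ 0.52542443, -0.24445128,  0.003     ,  1.51967216]), np.float64(0.15246075638232504))
[[309, 170], [323, 262]] [[311, 171], [324, 264]]
top 591.0 698.1647058823529 (array([ 0.51984819, -0.24771346,  0.003     ,  1.58090173]), np.float64(0.17771805845857802))
[[374, 248], [395, 279]] [[372, 247], [396, 281]]
scene 938.0 1049.7686274509801 (array([ 0.53416923, -0.24633299,  0.003     ,  1.43635315]), np.float64(0.09248714411137589))
[[386, 200], [425, 239]] [[386, 200], [428, 240]]
all (array([ 0.52624998, -0.2445981 ,  0.00309836,  1.50595372]), np.float64(0.44499343226692845))
17165.0
mat w (array([ 0.52659091, -0.24207983,  0.        ,  1.54525161]), np.float64(0.3381248893381996))
1058.0 [112 150] [128 278]
bar 455.0 651.0313725490196
bar (array([0.513142  , 0.04125025, 0.02      , 1.42136196]), np.float64(0.4371696504688832))
bar (array([0.51243862, 0.02710016, 0.02762258, 1.40264414]), np.float64(0.9660384043103936))
```

Run:
```python
from h import *
p=[.5262,-.2455,.003,1.505]
P,R=tcp_for(p,0,.06);a=plan(P,R,8,1,ease=False)
P,R=tcp_for(p,0,0);plan(P,R,6,1,*a,ease=False)
```

```text
max 0.72 end [ 0.5182 -0.3677  0.1087]
[{"tx":0.07,"ty":-0.02,"tz":0.72,"ax":0.01,"ay":0.05,"az":0.06,"gripper":1},{"tx":0.07,"ty":-0.02,"tz":0.72,"ax":0.01,"ay":0.04,"az":0.05,"gripper":1},{"tx":0.06,"ty":-0.02,"tz":0.71,"ax":0.01,"ay":0.05,"az":0.06,"gripper":1},{"tx":0.06,"ty":-0.02,"tz":0.72,"ax":0.0,"ay":0.05,"az":0.05,"gripper":1},{"tx":0.05,"ty":-0.02,"tz":0.72,"ax":0.01,"ay":0.04,"az":0.06,"gripper":1},{"tx":0.05,"ty":-0.02,"tz":0.72,"ax":0.01,"ay":0.05,"az":0.05,"gripper":1},{"tx":0.05,"ty":-0.02,"tz":0.72,"ax":0.01,"ay":0.05,"az":0.06,"gripper":1},{"tx":0.04,"ty":-0.02,"tz":0.72,"ax":0.01,"ay":0.05,"az":0.05,"gripper":1}]
max 0.5 end [ 0.5205 -0.3334  0.0595]
[{"tx":-0.0,"ty":0.0,"tz":0.5,"ax":-0.0,"ay":-0.0,"az":0.0,"gripper":1},{"tx":-0.0,"ty":0.0,"tz":0.5,"ax":-0.0,"ay":-0.0,"az":0.0,"gripper":1},{"tx":-0.0,"ty":0.0,"tz":0.5,"ax":-0.0,"ay":-0.0,"az":0.0,"gripper":1},{"tx":-0.0,"ty":0.0,"tz":0.5,"ax":-0.0,"ay":-0.0,"az":0.0,"gripper":1},{"tx":-0.0,"ty":0.0,"tz":0.5,"ax":-0.0,"ay":-0.0,"az":0.0,"gripper":1},{"tx":-0.0,"ty":0.0,"tz":0.5,"ax":-0.0,"ay":-0.0,"az":0.0,"gripper":1}]
```

Emit:
move_arm:
  series:
    - {"tx": 0.06,"ty": -0.02,"tz": 0.7,"ax": 0.01,"ay": 0.05,"az": 0.05,"gripper": 1}
    - {"tx": 0.06,"ty": -0.02,"tz": 0.7,"ax": 0.01,"ay": 0.05,"az": 0.05,"gripper": 1}
    - {"tx": 0.06,"ty": -0.02,"tz": 0.7,"ax": 0.01,"ay": 0.05,"az": 0.05,"gripper": 1}
    - {"tx": 0.06,"ty": -0.02,"tz": 0.7,"ax": 0.01,"ay": 0.05,"az": 0.05,"gripper": 1}
    - {"tx": 0.06,"ty": -0.02,"tz": 0.7,"ax": 0.01,"ay": 0.05,"az": 0.06,"gripper": 1}
    - {"tx": 0.06,"ty": -0.02,"tz": 0.7,"ax": 0.01,"ay": 0.05,"az": 0.06,"gripper": 1}
    - {"tx": 0.05,"ty": -0.02,"tz": 0.7,"ax": 0.01,"ay": 0.05,"az": 0.06,"gripper": 1}
    - {"tx": 0.05,"ty": -0.02,"tz": 0.7,"ax": 0.01,"ay": 0.05,"az": 0.06,"gripper": 1}
    - {"tx": 0,"ty": 0,"tz": 0,"ax": 0,"ay": 0,"az": 0,"gripper": 1}

```text
clock: 5.32
eef_pos: [0.5181, -0.3682, 0.1099]
tool_rot: [[0.998, -0.054, 0.039], [-0.067, -0.815, 0.575], [0.001, -0.576, -0.817]]
wrist_force: [0.5, 0.6, -1.1]
width: 0.0854
finger_force: 0.0
```

Run:
```python
from h import *
o=manip.get_obs();im=manip.read_camera("wrist");cv2.imwrite("pics/w3.png",im)
p=[.5262,-.2455,.003,1.505]
P,R=tcp_for(p,0,0);plan(P,R,6,1,ease=False)
# centre of plate between pads, in tool frame
for d in (handle(),): 
  Rr,t=pose(p);c=(d@Rr.T+t)
b=blue(im);print(b.sum(),np.argwhere(b).mean(0)[::-1],proj("wrist",c.mean(0)[None],o),fit([handle()],{"wrist":b},p,[0,1,3],o))
```

```text
max 0.52 end [ 0.5204 -0.3335  0.0595]
[{"tx":-0.0,"ty":0.0,"tz":0.52,"ax":-0.0,"ay":-0.0,"az":0.0,"gripper":1},{"tx":-0.01,"ty":0.01,"tz":0.52,"ax":-0.01,"ay":-0.01,"az":0.0,"gripper":1},{"tx":-0.0,"ty":-0.0,"tz":0.52,"ax":0.0,"ay":-0.0,"az":0.0,"gripper":1},{"tx":-0.01,"ty":0.0,"tz":0.52,"ax":-0.0,"ay":-0.0,"az":0.0,"gripper":1},{"tx":0.0,"ty":0.0,"tz":0.52,"ax":-0.01,"ay":-0.01,"az":0.0,"gripper":1},{"tx":-0.0,"ty":0.01,"tz":0.52,"ax":0.0,"ay":-0.0,"az":0.0,"gripper":1}]
2839.0 [320.68827052 276.83832335] [[321.94688451 268.76024544]] (array([ 0.5247686 , -0.24462305,  0.003     ,  1.51857392]), np.float64(0.1206099910904834))
```

View pics/w3.png

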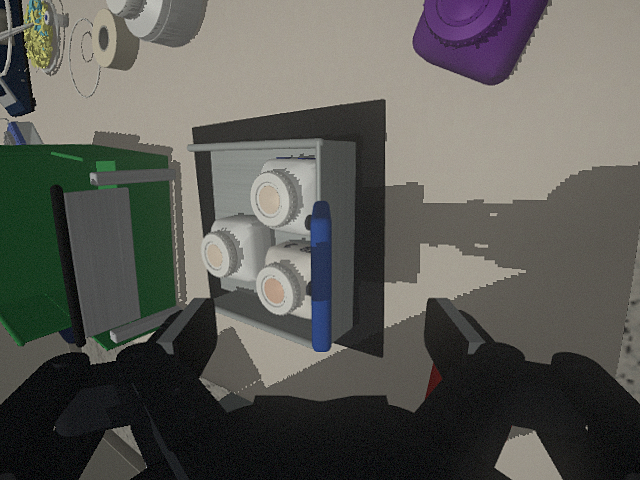

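Emit:
move_arm:
  series:
    - {"tx": 0,"ty": 0,"tz": 0.5,"ax": 0,"ay": 0,"az": 0,"gripper": 1}
    - {"tx": 0,"ty": 0,"tz": 0.5,"ax": 0,"ay": 0,"az": 0,"gripper": 1}
    - {"tx": 0,"ty": 0,"tz": 0.5,"ax": 0,"ay": 0,"az": 0,"gripper": 1}
    - {"tx": 0,"ty": 0,"tz": 0.5,"ax": 0,"ay": 0,"az": 0,"gripper": 1}
    - {"tx": 0,"ty": 0,"tz": 0.5,"ax": 0,"ay": 0,"az": 0,"gripper": 1}
    - {"tx": 0,"ty": 0,"tz": 0.6,"ax": 0,"ay": 0,"az": 0,"gripper": 1}
    - {"tx": 0,"ty": 0,"tz": 0,"ax": 0,"ay": 0,"az": 0,"gripper": 0.5}
    - {"tx": 0,"ty": 0,"tz": 0,"ax": 0,"ay": 0,"az": 0,"gripper": 0.3}
    - {"tx": 0,"ty": 0,"tz": 0,"ax": 0,"ay": 0,"az": 0,"gripper": 0.2}
    - {"tx": 0,"ty": 0,"tz": 0,"ax": 0,"ay": 0,"az": 0,"gripper": 0.2}
  grip_force: 30

```text
clock: 6.62
eef_pos: [0.5212, -0.3343, 0.0609]
tool_rot: [[0.998, -0.053, 0.042], [-0.067, -0.817, 0.573], [0.004, -0.574, -0.819]]
wrist_force: [-0.0, -0.2, 0.2]
width: 0.0169
finger_force: 0.0
```

Emit:
move_arm:
  series:
    - {"tx": 0,"ty": 0,"tz": 0,"ax": 0,"ay": 0,"az": 0,"gripper": 0}
    - {"tx": 0,"ty": 0,"tz": 0,"ax": 0,"ay": 0,"az": 0,"gripper": 0}
    - {"tx": 0,"ty": 0,"tz": 0,"ax": 0,"ay": 0,"az": 0,"gripper": 0}
    - {"tx": 0,"ty": 0,"tz": 0,"ax": 0,"ay": 0,"az": 0,"gripper": 0}
  grip_force: 30

```text
clock: 7.12
eef_pos: [0.5212, -0.3343, 0.0609]
tool_rot: [[0.998, -0.053, 0.041], [-0.067, -0.817, 0.573], [0.003, -0.574, -0.819]]
wrist_force: [-1.1, -1.3, 2.4]
width: 0.0098
finger_force: 31.4
```

Emit:
move_arm:
  series:
    - {"tx": 0,"ty": 0,"tz": 0,"ax": 0,"ay": 0,"az": 0,"gripper": 0}
    - {"tx": 0,"ty": 0,"tz": 0,"ax": 0,"ay": 0,"az": 0,"gripper": 0}
  grip_force: 100

```text
clock: 7.38
eef_pos: [0.5212, -0.3345, 0.061]
tool_rot: [[0.998, -0.053, 0.042], [-0.067, -0.817, 0.572], [0.004, -0.574, -0.819]]
wrist_force: [-1.0, -1.8, 3.4]
width: 0.0088
finger_force: 98.2
```

```bash
cat >> h.py <<'E'
def Xinit():
    o=manip.get_obs();R=o["tool_rot"];yaw=np.arctan2(-R[1,1],-R[0,1])
    Z=Ro.from_euler("z",yaw).as_matrix();G=o["eef_pos"]-.019*R[:,2]
    t=G-Z@np.array([-.1000,-.0008,0]);t[2]=.003
    np.savez("X.npz",Rx=Z.T@R,px=Z.T@(o["eef_pos"]-t));print("tray",t,yaw,"gz",G[2]-.003)
def tool_of(lip,yaw,tip): # lip point world -> tool pose
    X=np.load("X.npz");Z=Ro.from_euler("zy",[0,0]).as_matrix();Z=Ro.from_euler("z",yaw).as_matrix()@Ro.from_euler("y",tip).as_matrix()
    t=np.array(lip)-Z@np.array([.079,0,0]);return t+Z@X["px"],Z@X["Rx"]
def tray_now():
    X=np.load("X.npz");o=manip.get_obs();Z=o["tool_rot"]@X["Rx"].T;t=o["eef_pos"]-Z@X["px"];lip=t+Z[:,0]*.079
    return t,lip,np.arctan2(Z[1,0],Z[0,0]),-np.arcsin(Z[2,0]),o
E
python3 - <<'E'
from h import *
Xinit();t,lip,yaw,tip,o=tray_now();print(lip,yaw,tip,o["wrist_force"],o["wrist_torque"],o["finger_force"])
a=tool_of(lip+[0,0,.03],yaw,-.08);a=plan(*a,10,0)
b=tool_of(lip+[0,0,.165],1.45,-.08);plan(*b,12,0,*a)
E
```

```text
tray [ 0.52607742 -0.24554561  0.003     ] 1.5058796840377555 gz 0.07360130604996185
[ 0.53120223 -0.16671201  0.003     ] 1.5058796840377553 1.2217846994909362e-16 [-0.95982677 -1.79849174  3.37948304] [-0.30817368 -0.01531605  0.21441822] 98.16458344459534
max 0.1 end [ 0.5208 -0.3386  0.0775]
[{"tx":0.0,"ty":-0.02,"tz":-0.05,"ax":0.04,"ay":-0.0,"az":0.0,"gripper":0},{"tx":0.0,"ty":-0.03,"tz":-0.07,"ax":0.06,"ay":0.0,"az":0.0,"gripper":0},{"tx":0.0,"ty":-0.03,"tz":-0.08,"ax":0.07,"ay":0.0,"az":0.0,"gripper":0},{"tx":0.0,"ty":-0.04,"tz":-0.1,"ax":0.08,"ay":0.0,"az":0.0,"gripper":0},{"tx":0.0,"ty":-0.04,"tz":-0.09,"ax":0.08,"ay":0.0,"az":0.0,"gripper":0},{"tx":0.0,"ty":-0.04,"tz":-0.1,"ax":0.09,"ay":0.0,"az":0.0,"gripper":0},{"tx":0.0,"ty":-0.04,"tz":-0.09,"ax":0.07,"ay":0.0,"az":0.0,"gripper":0},{"tx":0.0,"ty":-0.04,"tz":-0.08,"ax":0.08,"ay":0.0,"az":0.0,"gripper":0},{"tx":0.0,"ty":-0.03,"tz":-0.07,"ax":0.05,"ay":0.0,"az":0.0,"gripper":0},{"tx":0.0,"ty":-0.02,"tz":-0.05,"ax":0.05,"ay":0.0,"az":0.0,"gripper":0}]
max 0.54 end [ 0.5114 -0.3377  0.2125]
[{"tx":-0.02,"ty":-0.22,"tz":-0.2
[... 190 characters left out ...]
per":0},{"tx":-0.04,"ty":-0.4,"tz":-0.49,"ax":-0.0,"ay":0.03,"az":0.04,"gripper":0},{"tx":-0.05,"ty":-0.43,"tz":-0.52,"ax":-0.0,"ay":0.03,"az":0.03,"gripper":0},{"tx":-0.05,"ty":-0.45,"tz":-0.54,"ax":-0.0,"ay":0.03,"az":0.04,"gripper":0},{"tx":-0.04,"ty":-0.44,"tz":-0.54,"ax":-0.0,"ay":0.03,"az":0.04,"gripper":0},{"tx":-0.05,"ty":-0.43,"tz":-0.52,"ax":-0.0,"ay":0.03,"az":0.03,"gripper":0},{"tx":-0.04,"ty":-0.4,"tz":-0.48,"ax":-0.0,"ay":0.03,"az":0.04,"gripper":0},{"tx":-0.04,"ty":-0.36,"tz":-0.43,"ax":-0.0,"ay":0.02,"az":0.03,"gripper":0},{"tx":-0.03,"ty":-0.29,"tz":-0.36,"ax":-0.0,"ay":0.02,"az":0.02,"gripper":0},{"tx":-0.02,"ty":-0.23,"tz":-0.27,"ax":-0.01,"ay":0.02,"az":0.02,"gripper":0}]
```

Emit:
move_arm:
  series:
    - {"tx": 0,"ty": -0.02,"tz": -0.05,"ax": 0.04,"ay": 0,"az": 0,"gripper": 0}
    - {"tx": 0,"ty": -0.03,"tz": -0.07,"ax": 0.06,"ay": 0,"az": 0,"gripper": 0}
    - {"tx": 0,"ty": -0.03,"tz": -0.08,"ax": 0.07,"ay": 0,"az": 0,"gripper": 0}
    - {"tx": 0,"ty": -0.04,"tz": -0.1,"ax": 0.08,"ay": 0,"az": 0,"gripper": 0}
    - {"tx": 0,"ty": -0.04,"tz": -0.1,"ax": 0.08,"ay": 0,"az": 0,"gripper": 0}
    - {"tx": 0,"ty": -0.04,"tz": -0.1,"ax": 0.08,"ay": 0,"az": 0,"gripper": 0}
    - {"tx": 0,"ty": -0.04,"tz": -0.09,"ax": 0.08,"ay": 0,"az": 0,"gripper": 0}
    - {"tx": 0,"ty": -0.04,"tz": -0.08,"ax": 0.08,"ay": 0,"az": 0,"gripper": 0}
    - {"tx": 0,"ty": -0.03,"tz": -0.07,"ax": 0.05,"ay": 0,"az": 0,"gripper": 0}
    - {"tx": 0,"ty": -0.02,"tz": -0.05,"ax": 0.05,"ay": 0,"az": 0,"gripper": 0}
  grip_force: 100

```text
clock: 8.62
eef_pos: [0.5208, -0.3383, 0.0773]
tool_rot: [[0.998, -0.05, 0.045], [-0.067, -0.768, 0.637], [0.003, -0.639, -0.769]]
wrist_force: [0.1, -0.2, -4.3]
width: 0.0093
finger_force: 97.3
```

Emit:
move_arm:
  series:
    - {"tx": -0.02,"ty": -0.2,"tz": -0.25,"ax": 0,"ay": 0.02,"az": 0.02,"gripper": 0}
    - {"tx": -0.03,"ty": -0.3,"tz": -0.35,"ax": 0,"ay": 0.02,"az": 0.02,"gripper": 0}
    - {"tx": -0.04,"ty": -0.35,"tz": -0.45,"ax": 0,"ay": 0.02,"az": 0.03,"gripper": 0}
    - {"tx": -0.04,"ty": -0.4,"tz": -0.5,"ax": 0,"ay": 0.03,"az": 0.04,"gripper": 0}
    - {"tx": -0.05,"ty": -0.45,"tz": -0.52,"ax": 0,"ay": 0.03,"az": 0.03,"gripper": 0}
    - {"tx": -0.05,"ty": -0.45,"tz": -0.54,"ax": 0,"ay": 0.03,"az": 0.04,"gripper": 0}
    - {"tx": -0.04,"ty": -0.45,"tz": -0.54,"ax": 0,"ay": 0.03,"az": 0.04,"gripper": 0}
    - {"tx": -0.05,"ty": -0.43,"tz": -0.52,"ax": 0,"ay": 0.03,"az": 0.03,"gripper": 0}
    - {"tx": -0.04,"ty": -0.4,"tz": -0.5,"ax": 0,"ay": 0.03,"az": 0.04,"gripper": 0}
    - {"tx": -0.04,"ty": -0.35,"tz": -0.45,"ax": 0,"ay": 0.02,"az": 0.03,"gripper": 0}
    - {"tx": -0.03,"ty": -0.3,"tz": -0.35,"ax": 0,"ay": 0.02,"az": 0.02,"gripper": 0}
    - {"tx": -0.02,"ty": -0.2,"tz": -0.25,"ax": 0,"ay": 0.02,"az": 0.02,"gripper": 0}

```text
clock: 10.12
eef_pos: [0.5113, -0.3382, 0.2127]
tool_rot: [[0.992, -0.093, 0.081], [-0.123, -0.764, 0.633], [0.003, -0.639, -0.77]]
wrist_force: [0.4, 0.3, -4.8]
width: 0.009
finger_force: 97.6
```

Run:
```python
from h import *
T=manip.read_camera("top");S=manip.read_camera("scene");cv2.imwrite("pics/top1.png",T);cv2.imwrite("pics/scene1.png",S)
t,lip,yaw,tip,o=tray_now();print(o["clock"],t,lip,yaw,tip,o["wrist_force"],o["width"])
a=np.hstack([cv2.resize(S[150:400,150:450],(400,333)),cv2.resize(T[150:350,150:390],(400,333))]);cv2.imwrite("pics/v4.png",a)
hx=np.array([np.cos(1.4095),np.sin(1.4095),0]);H=np.array([.5142,.0255,0])
L=H-.096*hx;L[2]=.145
plan(*tool_of(L,1.4095,-.05),14,0)
```

```text
10.225 [ 0.5218774  -0.24548079  0.16230361] [ 0.53137192 -0.16731247  0.16867289] 1.4499258988534698 -0.08071142417736504 [ 0.35943786 -0.79358214 -4.29352976] 0.008390684335764833
max 0.33 end [ 0.4721 -0.238   0.1946]
[{"tx":-0.11,"ty":-0.13,"tz":0.16,"ax":-0.01,"ay":0.01,"az":0.01,"gripper":0},{"tx":-0.15,"ty":-0.17,"tz":0.21,"ax":-0.02,"ay":0.01,"az":0.02,"gripper":0},{"tx":-0.17,"ty":-0.21,"tz":0.25,"ax":-0.01,"ay":0.01,"az":0.01,"gripper":0},{"tx":-0.2,"ty":-0.23,"tz":0.28,"ax":-0.02,"ay":0.02,"az":0.02,"gripper":0},{"tx":-0.21,"ty":-0.26,"tz":0.3,"ax":-0.02,"ay":0.02,"az":0.03,"gripper":0},{"tx":-0.23,"ty":-0.26,"tz":0.32,"ax":-0.03,"ay":0.01,"az":0.02,"gripper":0},{"tx":-0.23,"ty":-0.28,"tz":0.33,"ax":-0.02,"ay":0.02,"az":0.02,"gripper":0},{"tx":-0.24,"ty":-0.27,"tz":0.32,"ax":-0.02,"ay":0.02,"az":0.03,"gripper":0},{"tx":-0.23,"ty":-0.27,"tz":0.32,"ax":-0.02,"ay":0.02,"az":0.02,"gripper":0},{"tx":-0.23,"ty":-0.25,"tz":0.29,"ax":-0.02,"ay":0.02,"az":0.02,"gripper":0},{"tx":-0.2,"ty":-0.24,"tz":0.28,"ax":-0.02,"ay":0.01,"az":0.02,"gripper":0},{"tx":-0.18,"ty":-0.21,"tz":0.24,"ax":-0.02,"ay":0.02,"az":0.02,"gripper":0}]
[{"tx":-0.16,"ty":-0.17,"tz":0.2,"ax":-0.02,"ay":0.01,"az":0.01,"gripper":0},{"tx":-0.12,"ty":-0.13,"tz":0.15,"ax":-0.01,"ay":0.01,"az":0.01,"gripper":0}]
```

View pics/v4.png

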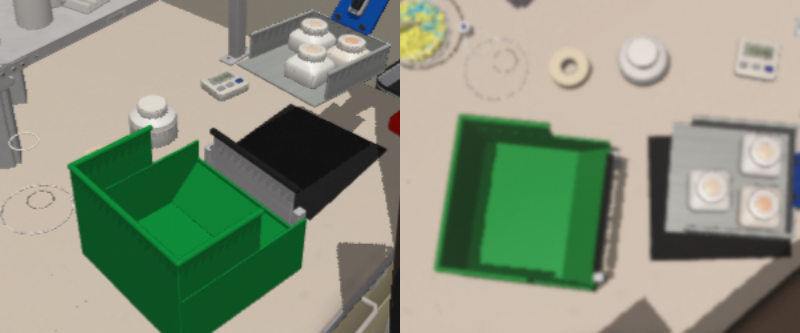

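Emit:
move_arm:
  series:
    - {"tx": -0.11,"ty": -0.13,"tz": 0.16,"ax": -0.01,"ay": 0.01,"az": 0.01,"gripper": 0}
    - {"tx": -0.15,"ty": -0.17,"tz": 0.21,"ax": -0.02,"ay": 0.01,"az": 0.02,"gripper": 0}
    - {"tx": -0.17,"ty": -0.21,"tz": 0.25,"ax": -0.01,"ay": 0.01,"az": 0.01,"gripper": 0}
    - {"tx": -0.2,"ty": -0.23,"tz": 0.28,"ax": -0.02,"ay": 0.02,"az": 0.02,"gripper": 0}
    - {"tx": -0.21,"ty": -0.26,"tz": 0.3,"ax": -0.02,"ay": 0.02,"az": 0.03,"gripper": 0}
    - {"tx": -0.23,"ty": -0.26,"tz": 0.32,"ax": -0.03,"ay": 0.01,"az": 0.02,"gripper": 0}
    - {"tx": -0.23,"ty": -0.28,"tz": 0.33,"ax": -0.02,"ay": 0.02,"az": 0.02,"gripper": 0}
    - {"tx": -0.24,"ty": -0.27,"tz": 0.32,"ax": -0.02,"ay": 0.02,"az": 0.03,"gripper": 0}
    - {"tx": -0.23,"ty": -0.27,"tz": 0.32,"ax": -0.02,"ay": 0.02,"az": 0.02,"gripper": 0}
    - {"tx": -0.23,"ty": -0.25,"tz": 0.29,"ax": -0.02,"ay": 0.02,"az": 0.02,"gripper": 0}
    - {"tx": -0.2,"ty": -0.24,"tz": 0.28,"ax": -0.02,"ay": 0.01,"az": 0.02,"gripper": 0}
    - {"tx": -0.18,"ty": -0.21,"tz": 0.24,"ax": -0.02,"ay": 0.02,"az": 0.02,"gripper": 0}

```text
clock: 11.72
eef_pos: [0.4758, -0.2471, 0.1956]
tool_rot: [[0.987, -0.124, 0.101], [-0.16, -0.777, 0.609], [0.003, -0.617, -0.787]]
wrist_force: [0.1, -0.6, -5.0]
width: 0.0089
finger_force: 97.6
```

Emit:
move_arm:
  series:
    - {"tx": -0.16,"ty": -0.17,"tz": 0.2,"ax": -0.02,"ay": 0.01,"az": 0.01,"gripper": 0}
    - {"tx": -0.12,"ty": -0.13,"tz": 0.15,"ax": -0.01,"ay": 0.01,"az": 0.01,"gripper": 0}
    - {"tx": 0,"ty": 0,"tz": 0,"ax": 0,"ay": 0,"az": 0,"gripper": 0}

```text
clock: 12.1
eef_pos: [0.4718, -0.2375, 0.1938]
tool_rot: [[0.987, -0.127, 0.102], [-0.163, -0.779, 0.606], [0.003, -0.615, -0.789]]
wrist_force: [1.1, 0.0, -4.1]
width: 0.0089
finger_force: 97.6
```

Run:
```python
from h import *
T=manip.read_camera("top");S=manip.read_camera("scene");cv2.imwrite("pics/top2.png",T);cv2.imwrite("pics/scene2.png",S)
t,lip,yaw,tip,o=tray_now();print(o["clock"],t,lip,yaw,tip,o["wrist_force"],o["width"])
a=np.hstack([cv2.resize(S[180:340,270:430],(400,400),interpolation=2),cv2.resize(T[200:340,230:370],(400,400),interpolation=2)]);cv2.imwrite("pics/v5.png",a)
print("lip ends top/scene px",[proj(c,[lip+np.array([np.sin(yaw),-np.cos(yaw),0])*s for s in(.072,-.072)]).round(1).tolist() for c in("top","scene")])
S1=cv2.imread("pics/scene1.png");g=S1.max(2);z=np.zeros(g.shape,bool);z[225:320,300:445]=1
mm=(g<70)&z;mm=cv2.morphologyEx(mm.astype(np.uint8),cv2.MORPH_OPEN,np.ones((3,3)));mm=big(mm).astype(float)
M=[box(-105,105,-95,95,0,3)]
print("matpx",mm.sum(),render("scene",M,[.5274,-.2494,0,1.541]).sum(),fit(M,{"scene":mm},[.5274,-.2494,0,1.541],[0,1,3]))
cv2.imwrite("pics/mm.png",np.hstack([mm[225:320,300:445]*255,render("scene",M,[.5274,-.2494,0,1.541])[225:320,300:445]*255]).astype(np.uint8))
```

```text
12.2 [ 0.48592668 -0.14710171  0.14044077] [ 0.49858419 -0.06922286  0.14439964] 1.4096769710886174 -0.050133261961421954 [-0.2807703   0.01742393 -5.09247026] 0.009160383091531306
lip ends top/scene px [[[269.8, 242.4], [261.3, 307.2]], [[307.5, 238.4], [365.7, 278.6]]]
matpx 4992.0 6069.913725490196 (array([ 0.52703417, -0.25686097,  0.        ,  1.53608641]), np.float64(0.24426297762694824))
```

View pics/v5.png

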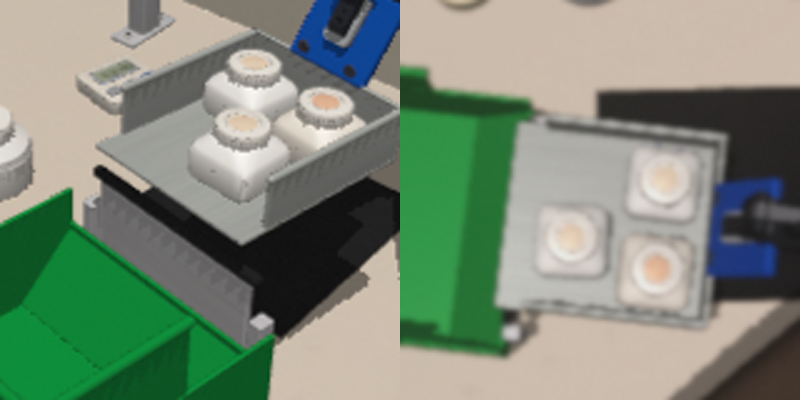

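Run:
```python
from h import *
for y in(.0249,.0265):
  R,t=pose([.5142,y,0,1.4095])
  for z in(.11,.115,.12,.125):
    print(y,z,proj("scene",np.array([[-.106,.078,z],[-.106,-.078,z]])@R.T+t).round(1).tolist())
o=manip.get_obs();L=tray_now()[1];L=L+[0,0,-.0164]
a=plan(*tool_of(L,1.4095,0.0),10,0,ease=False)
print(json.dumps(np.round(o["tool_rot"].T@[0,0,-.05],3).tolist()))
```

```text
0.0249 0.11 [[371.4, 293.6], [309.8, 249.9]]
0.0249 0.115 [[371.6, 291.3], [309.8, 247.7]]
0.0249 0.12 [[371.8, 289.0], [309.8, 245.5]]
0.0249 0.125 [[372.0, 286.7], [309.8, 243.3]]
0.0265 0.11 [[370.8, 294.1], [309.2, 250.3]]
0.0265 0.115 [[371.0, 291.8], [309.2, 248.1]]
0.0265 0.12 [[371.3, 289.5], [309.2, 245.9]]
0.0265 0.125 [[371.5, 287.2], [309.2, 243.7]]
max 0.05 end [ 0.4725 -0.2353  0.186 ]
[{"tx":-0.0,"ty":0.01,"tz":0.04,"ax":-0.04,"ay":0.0,"az":-0.0,"gripper":0},{"tx":-0.0,"ty":0.02,"tz":0.04,"ax":-0.04,"ay":0.0,"az":-0.0,"gripper":0},{"tx":-0.0,"ty":0.01,"tz":0.04,"ax":-0.05,"ay":0.0,"az":-0.0,"gripper":0},{"tx":-0.0,"ty":0.01,"tz":0.04,"ax":-0.04,"ay":0.0,"az":-0.0,"gripper":0},{"tx":-0.0,"ty":0.02,"tz":0.04,"ax":-0.04,"ay":0.0,"az":-0.0,"gripper":0},{"tx":-0.0,"ty":0.01,"tz":0.04,"ax":-0.04,"ay":0.0,"az":-0.0,"gripper":0},{"tx":-0.0,"ty":0.01,"tz":0.04,"ax":-0.04,"ay":0.0,"az":-0.0,"gripper":0},{"tx":-0.0,"ty":0.01,"tz":0.04,"ax":-0.04,"ay":0.0,"az":-0.0,"gripper":0},{"tx":-0.0,"ty":0.02,"tz":0.04,"ax":-0.05,"ay":0.0,"az":-0.0,"gripper":0},{"tx":-0.0,"ty":0.01,"tz":0.04,"ax":-0.04,"ay":0.0,"az":-0.0,"gripper":0}]
[-0.0, 0.031, 0.039]
```

Emit:
move_arm:
  series:
    - {"tx": 0,"ty": 0.01,"tz": 0.04,"ax": -0.04,"ay": 0,"az": 0,"gripper": 0}
    - {"tx": 0,"ty": 0.02,"tz": 0.04,"ax": -0.04,"ay": 0,"az": 0,"gripper": 0}
    - {"tx": 0,"ty": 0.01,"tz": 0.04,"ax": -0.05,"ay": 0,"az": 0,"gripper": 0}
    - {"tx": 0,"ty": 0.01,"tz": 0.04,"ax": -0.04,"ay": 0,"az": 0,"gripper": 0}
    - {"tx": 0,"ty": 0.02,"tz": 0.04,"ax": -0.04,"ay": 0,"az": 0,"gripper": 0}
    - {"tx": 0,"ty": 0.01,"tz": 0.04,"ax": -0.04,"ay": 0,"az": 0,"gripper": 0}
    - {"tx": 0,"ty": 0.01,"tz": 0.04,"ax": -0.04,"ay": 0,"az": 0,"gripper": 0}
    - {"tx": 0,"ty": 0.01,"tz": 0.04,"ax": -0.04,"ay": 0,"az": 0,"gripper": 0}
    - {"tx": 0,"ty": 0.02,"tz": 0.04,"ax": -0.05,"ay": 0,"az": 0,"gripper": 0}
    - {"tx": 0,"ty": 0.01,"tz": 0.04,"ax": -0.04,"ay": 0,"az": 0,"gripper": 0}
    - {"tx": 0,"ty": 0,"tz": 0,"ax": 0,"ay": 0,"az": 0,"gripper": 0}

```text
clock: 13.58
eef_pos: [0.4724, -0.235, 0.1858]
tool_rot: [[0.987, -0.132, 0.096], [-0.163, -0.808, 0.566], [0.003, -0.574, -0.819]]
wrist_force: [0.7, -0.0, -4.4]
width: 0.0089
finger_force: 97.6
```

Run:
```python
from h import *
t,lip,yaw,tip,o=tray_now();print(o["clock"],lip,yaw,tip,o["wrist_force"],o["wrist_torque"],(o["tool_rot"].T@[0,0,-.05]).round(3))
```

```text
13.575 [ 0.49846078 -0.06893455  0.12781872] 1.40976305239475 -0.00011420830103241934 [ 0.7191678  -0.04551845 -4.43894418] [-1.03508517  0.16099361 -0.00917129] [-0.     0.029  0.041]
```

Emit:
move_arm:
  series:
    - {"tx": 0,"ty": 0.06,"tz": 0.08,"ax": 0,"ay": 0,"az": 0,"gripper": 0}
    - {"tx": 0,"ty": 0.06,"tz": 0.08,"ax": 0,"ay": 0,"az": 0,"gripper": 0}
    - {"tx": 0,"ty": 0.06,"tz": 0.08,"ax": 0,"ay": 0,"az": 0,"gripper": 0}
    - {"tx": 0,"ty": 0.06,"tz": 0.08,"ax": 0,"ay": 0,"az": 0,"gripper": 0}
    - {"tx": 0,"ty": 0,"tz": 0,"ax": 0,"ay": 0,"az": 0,"gripper": 0}

```text
clock: 14.2
eef_pos: [0.4725, -0.2354, 0.1781]
tool_rot: [[0.987, -0.131, 0.096], [-0.163, -0.808, 0.567], [0.003, -0.575, -0.818]]
wrist_force: [-0.6, -0.4, -2.8]
width: 0.0089
finger_force: 97.8
```

Emit:
move_arm:
  series:
    - {"tx": 0,"ty": 0.03,"tz": 0.04,"ax": 0,"ay": 0,"az": 0,"gripper": 0}
    - {"tx": 0,"ty": 0.03,"tz": 0.04,"ax": 0,"ay": 0,"az": 0,"gripper": 0}
    - {"tx": 0,"ty": 0,"tz": 0,"ax": 0,"ay": 0,"az": 0,"gripper": 0}

```text
clock: 14.58
eef_pos: [0.4725, -0.2355, 0.1762]
tool_rot: [[0.987, -0.131, 0.096], [-0.163, -0.808, 0.566], [0.004, -0.574, -0.819]]
wrist_force: [-1.1, -1.2, -1.6]
width: 0.0089
finger_force: 98.1
```

Run:
```python
from h import *
t,lip,yaw,tip,o=tray_now();print(o["clock"],lip,yaw,tip,o["wrist_force"],o["wrist_torque"])
```

```text
14.575 [ 0.49862753 -0.06944539  0.11827078] 1.4096034025137363 -0.0004038243837476047 [-1.1153249  -1.23675153 -1.6202444 ] [-0.4760204   0.05602036  0.11751452]
```

```bash
cat >> h.py <<'E'
def rows_to(poses,grip=0):
    o=manip.get_obs();P,R=o["eef_pos"],o["tool_rot"];rows=[]
    for Pn,Rn in poses:
        t=np.round(R.T@(Pn-P)/.02,2);a=np.round(Ro.from_matrix(R.T@Rn).as_rotvec()/.12,2)
        rows.append(dict(zip(("tx","ty","tz","ax","ay","az"),map(float,[*t,*a])),gripper=grip))
        P=P+R@t*.02;R=R@Ro.from_rotvec(a*.12).as_matrix()
    for i in range(0,len(rows),12): print(json.dumps(rows[i:i+12]).replace(" ",""))
L0=np.array([.4986,-.0694,.1205])
def tiprows(t0,t1,n,k=7.,pre=2.):
    rows_to([tool_of(L0-[0,0,(k*np.tan(t)+pre)/1e3],1.4096,t) for t in np.linspace(t0,t1,n+1)[1:]])
E
python3 - <<'E'
from h import *
tiprows(0,.25,8)
E
```

```text
[{"tx":-0.0,"ty":-0.23,"tz":-0.16,"ax":-0.26,"ay":-0.0,"az":-0.0,"gripper":0},{"tx":-0.0,"ty":-0.22,"tz":-0.15,"ax":-0.26,"ay":-0.0,"az":-0.0,"gripper":0},{"tx":0.0,"ty":-0.23,"tz":-0.15,"ax":-0.26,"ay":-0.0,"az":-0.0,"gripper":0},{"tx":0.0,"ty":-0.22,"tz":-0.15,"ax":-0.27,"ay":0.0,"az":-0.0,"gripper":0},{"tx":0.0,"ty":-0.22,"tz":-0.15,"ax":-0.26,"ay":0.0,"az":-0.01,"gripper":0},{"tx":0.0,"ty":-0.22,"tz":-0.15,"ax":-0.26,"ay":0.0,"az":0.0,"gripper":0},{"tx":0.0,"ty":-0.23,"tz":-0.15,"ax":-0.26,"ay":-0.0,"az":0.0,"gripper":0},{"tx":0.0,"ty":-0.22,"tz":-0.15,"ax":-0.26,"ay":-0.0,"az":0.0,"gripper":0}]
```

Emit:
move_arm:
  series:
    - {"tx": 0,"ty": 0,"tz": 0,"ax": 0,"ay": 0,"az": 0,"gripper": 0}
    - {"tx": 0,"ty": 0,"tz": 0,"ax": 0,"ay": 0,"az": 0,"gripper": 0}
    - {"tx": 0,"ty": -0.23,"tz": -0.16,"ax": -0.26,"ay": 0,"az": 0,"gripper": 0}
    - {"tx": 0,"ty": -0.22,"tz": -0.15,"ax": -0.26,"ay": 0,"az": 0,"gripper": 0}
    - {"tx": 0,"ty": -0.23,"tz": -0.15,"ax": -0.26,"ay": 0,"az": 0,"gripper": 0}
    - {"tx": 0,"ty": -0.22,"tz": -0.15,"ax": -0.26,"ay": 0,"az": 0,"gripper": 0}
    - {"tx": 0,"ty": -0.22,"tz": -0.15,"ax": -0.26,"ay": 0,"az": 0,"gripper": 0}
    - {"tx": 0,"ty": -0.22,"tz": -0.15,"ax": -0.26,"ay": 0,"az": 0,"gripper": 0}
    - {"tx": 0,"ty": -0.23,"tz": -0.15,"ax": -0.26,"ay": 0,"az": 0,"gripper": 0}
    - {"tx": 0,"ty": -0.22,"tz": -0.15,"ax": -0.26,"ay": 0,"az": 0,"gripper": 0}

```text
clock: 15.82
eef_pos: [0.4755, -0.2157, 0.2145]
tool_rot: [[0.987, -0.151, 0.06], [-0.163, -0.924, 0.347], [0.003, -0.352, -0.936]]
wrist_force: [-0.5, -0.1, -1.6]
width: 0.0085
finger_force: 97.9
```

Run:
```python
from h import *
t,lip,yaw,tip,o=tray_now();print(o["clock"],lip,yaw,tip,o["wrist_force"],o["wrist_torque"],o["qpos"].round(2))
tiprows(tip,.7,9)
```

```text
15.825 [ 0.49851027 -0.06906821  0.1164842 ] 1.4089019573852426 0.251173293565344 [-0.48248237 -0.10100493 -1.62534141] [-0.19111389 -0.11977219  0.07639222] [-0.77  0.04  1.91  0.3   1.4   0.88]
[{"tx":0.01,"ty":-0.35,"tz":-0.25,"ax":-0.42,"ay":0.0,"az":-0.01,"gripper":0},{"tx":0.0,"ty":-0.36,"tz":-0.23,"ax":-0.41,"ay":0.01,"az":-0.0,"gripper":0},{"tx":0.0,"ty":-0.36,"tz":-0.23,"ax":-0.42,"ay":-0.0,"az":-0.01,"gripper":0},{"tx":0.0,"ty":-0.36,"tz":-0.23,"ax":-0.41,"ay":-0.0,"az":0.0,"gripper":0},{"tx":0.0,"ty":-0.36,"tz":-0.23,"ax":-0.42,"ay":-0.01,"az":0.0,"gripper":0},{"tx":0.01,"ty":-0.36,"tz":-0.23,"ax":-0.41,"ay":0.0,"az":-0.0,"gripper":0},{"tx":-0.0,"ty":-0.37,"tz":-0.23,"ax":-0.42,"ay":0.0,"az":-0.0,"gripper":0},{"tx":-0.0,"ty":-0.36,"tz":-0.22,"ax":-0.41,"ay":0.01,"az":-0.0,"gripper":0},{"tx":-0.0,"ty":-0.37,"tz":-0.22,"ax":-0.42,"ay":-0.0,"az":-0.01,"gripper":0}]
```

Emit:
move_arm:
  series:
    - {"tx": 0,"ty": -0.36,"tz": -0.24,"ax": -0.42,"ay": 0,"az": 0,"gripper": 0}
    - {"tx": 0,"ty": -0.36,"tz": -0.23,"ax": -0.42,"ay": 0,"az": 0,"gripper": 0}
    - {"tx": 0,"ty": -0.36,"tz": -0.23,"ax": -0.42,"ay": 0,"az": 0,"gripper": 0}
    - {"tx": 0,"ty": -0.36,"tz": -0.23,"ax": -0.41,"ay": 0,"az": 0,"gripper": 0}
    - {"tx": 0,"ty": -0.36,"tz": -0.23,"ax": -0.41,"ay": 0,"az": 0,"gripper": 0}
    - {"tx": 0,"ty": -0.36,"tz": -0.23,"ax": -0.41,"ay": 0,"az": 0,"gripper": 0}
    - {"tx": 0,"ty": -0.37,"tz": -0.23,"ax": -0.42,"ay": 0,"az": 0,"gripper": 0}
    - {"tx": 0,"ty": -0.36,"tz": -0.22,"ax": -0.41,"ay": 0,"az": 0,"gripper": 0}
    - {"tx": 0,"ty": -0.37,"tz": -0.22,"ax": -0.42,"ay": 0,"az": 0,"gripper": 0}
    - {"tx": 0,"ty": 0,"tz": 0,"ax": 0,"ay": 0,"az": 0,"gripper": 0}
    - {"tx": 0,"ty": 0,"tz": 0,"ax": 0,"ay": 0,"az": 0,"gripper": 0}

```text
clock: 17.2
eef_pos: [0.4848, -0.1589, 0.265]
tool_rot: [[0.987, -0.163, -0.01], [-0.163, -0.983, -0.084], [0.004, 0.085, -0.996]]
wrist_force: [1.6, 2.4, -1.6]
width: 0.009
finger_force: 98.0
```

Run:
```python
from h import *
T=manip.read_camera("top");S=manip.read_camera("scene")
t,lip,yaw,tip,o=tray_now();print(o["clock"],lip,yaw,tip,o["wrist_force"],o["wrist_torque"],o["qpos"].round(2))
a=np.hstack([cv2.resize(S[150:410,180:440],(400,400),interpolation=2),cv2.resize(T[200:340,160:300],(400,400),interpolation=2)]);cv2.imwrite("pics/v6.png",a)
tiprows(tip,.9,5,k=6)
```

```text
17.3 [ 0.49884666 -0.06839529  0.11254319] 1.4067983127209305 0.6956629708863632 [-0.413357    3.48424448 -0.37600285] [ 1.06286271 -0.38550289  0.14795771] [-0.48 -0.12  1.95 -0.08  1.28  1.28]
[{"tx":0.01,"ty":-0.25,"tz":-0.23,"ax":-0.34,"ay":0.01,"az":-0.03,"gripper":0},{"tx":-0.0,"ty":-0.3,"tz":-0.18,"ax":-0.34,"ay":-0.0,"az":-0.0,"gripper":0},{"tx":-0.0,"ty":-0.3,"tz":-0.18,"ax":-0.34,"ay":-0.0,"az":-0.0,"gripper":0},{"tx":-0.0,"ty":-0.3,"tz":-0.18,"ax":-0.34,"ay":-0.0,"az":-0.0,"gripper":0},{"tx":-0.0,"ty":-0.31,"tz":-0.18,"ax":-0.34,"ay":0.0,"az":-0.01,"gripper":0}]
```

View pics/v6.png

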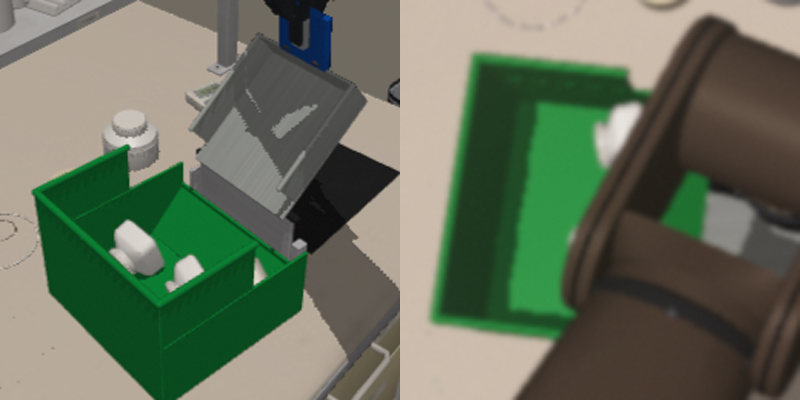

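Run:
```python
from h import *
S=cv2.imread("pics/scene1.png");T=cv2.imread("pics/top0.png")
c=np.array([[-.105,-.095,.003],[-.105,.095,.003],[.105,.095,.003],[.105,-.095,.003]])
R,t=pose([.5274,-.2494,0,1.541])
for n,im in(("scene",S),("top",T)):
    p=proj(n,c@R.T+t).astype(np.float32);q=cv2.cornerSubPix(cv2.cvtColor(im,cv2.COLOR_BGR2GRAY),p.reshape(-1,1,2).copy(),(4,4),(-1,-1),(3,50,.01))[:,0]
    print(n,p.round(1).tolist(),(q-p).round(1).tolist())
tn,lip,yaw,tip,o=tray_now()
L1=lip+[-.004,-.026,.03]
m=np.array([.5274,-.2494,.003]);my=1.541;L2=m+.079*np.array([np.cos(my),np.sin(my),0])+[0,0,.09]
w=[]
for i in range(1,6): s=i/5;w.append(tool_of(lip+s*(L1-lip),yaw,tip-.1*s))
N=15
for i in range(1,N+1): s=i/N;w.append(tool_of(L1+s*(L2-L1),yaw+s*(my-yaw),(tip-.1)*(1-s)))
rows_to(w)
```

```text
scene [[369.5, 225.60000610351562], [441.8999938964844, 260.20001220703125], [383.6000061035156, 312.3999938964844], [307.8999938964844, 269.20001220703125]] [[-1.899999976158142, 1.7999999523162842], [-2.0, 1.600000023841858], [-3.299999952316284, 2.5], [0.0, 0.0]]
top [[382.29998779296875, 229.39999389648438], [386.0, 304.29998779296875], [301.0, 306.1000061035156], [299.79998779296875, 230.89999389648438]] [[-2.0999999046325684, 0.30000001192092896], [-1.899999976158142, -0.6000000238418579], [-0.800000011920929, -0.20000000298023224], [-1.2000000476837158, 0.8999999761581421]]
[{"tx":0.0,"ty":0.43,"tz":-0.17,"ax":0.17,"ay":0.01,"az":-0.0,"gripper":0},{"tx":0.0,"ty":0.42,"tz":-0.18,"ax":0.16,"ay":-0.0,"az":-0.0,"gripper":0},{"tx":0.01,"ty":0.42,"tz":-0.18,"ax":0.17,"ay":-0.0,"az":-0.0,"gripper":0},{"tx":0.0,"ty":0.42,"tz":-0.19,"ax":0.17,"ay":-0.0,"az":-0.0,"gripper":0},{"tx":0.01,"ty":0.4,"tz":-0.19,"ax":0.16,"ay":-0.0,"az":-0.0,"gripper":0},{"tx":0.2,"ty":0.52,"tz":0.37,"ax":0.33,"ay":-0.01,"az":-0.07,"gripper":0},{"tx":0.21,"ty":0.52,"tz":0.37,"ax":0.34,"ay":-0.0,"az":-0.08,"gr
[... 291 characters left out ...]
":-0.08,"gripper":0},{"tx":0.2,"ty":0.55,"tz":0.32,"ax":0.33,"ay":-0.02,"az":-0.07,"gripper":0}]
[{"tx":0.21,"ty":0.56,"tz":0.3,"ax":0.33,"ay":-0.03,"az":-0.06,"gripper":0},{"tx":0.2,"ty":0.56,"tz":0.29,"ax":0.33,"ay":-0.02,"az":-0.07,"gripper":0},{"tx":0.21,"ty":0.57,"tz":0.28,"ax":0.34,"ay":-0.03,"az":-0.07,"gripper":0},{"tx":0.2,"ty":0.57,"tz":0.26,"ax":0.33,"ay":-0.03,"az":-0.07,"gripper":0},{"tx":0.21,"ty":0.58,"tz":0.26,"ax":0.33,"ay":-0.04,"az":-0.06,"gripper":0},{"tx":0.2,"ty":0.57,"tz":0.24,"ax":0.33,"ay":-0.03,"az":-0.07,"gripper":0},{"tx":0.2,"ty":0.58,"tz":0.23,"ax":0.33,"ay":-0.04,"az":-0.06,"gripper":0},{"tx":0.2,"ty":0.58,"tz":0.22,"ax":0.33,"ay":-0.04,"az":-0.06,"gripper":0}]
```

Emit:
move_arm:
  series:
    - {"tx": 0,"ty": 0.43,"tz": -0.17,"ax": 0.17,"ay": 0,"az": 0,"gripper": 0}
    - {"tx": 0,"ty": 0.42,"tz": -0.18,"ax": 0.16,"ay": 0,"az": 0,"gripper": 0}
    - {"tx": 0.01,"ty": 0.42,"tz": -0.18,"ax": 0.17,"ay": 0,"az": 0,"gripper": 0}
    - {"tx": 0,"ty": 0.42,"tz": -0.19,"ax": 0.17,"ay": 0,"az": 0,"gripper": 0}
    - {"tx": 0.01,"ty": 0.4,"tz": -0.19,"ax": 0.16,"ay": 0,"az": 0,"gripper": 0}
    - {"tx": 0.2,"ty": 0.52,"tz": 0.37,"ax": 0.33,"ay": 0,"az": -0.07,"gripper": 0}
    - {"tx": 0.2,"ty": 0.52,"tz": 0.37,"ax": 0.33,"ay": 0,"az": -0.07,"gripper": 0}
    - {"tx": 0.2,"ty": 0.53,"tz": 0.36,"ax": 0.33,"ay": -0.01,"az": -0.07,"gripper": 0}
    - {"tx": 0.2,"ty": 0.54,"tz": 0.34,"ax": 0.33,"ay": -0.01,"az": -0.07,"gripper": 0}
    - {"tx": 0.2,"ty": 0.54,"tz": 0.34,"ax": 0.33,"ay": -0.02,"az": -0.07,"gripper": 0}
    - {"tx": 0.2,"ty": 0.55,"tz": 0.32,"ax": 0.33,"ay": -0.02,"az": -0.07,"gripper": 0}
    - {"tx": 0.2,"ty": 0.55,"tz": 0.32,"ax": 0.33,"ay": -0.02,"az": -0.07,"gripper": 0}

```text
clock: 18.8
eef_pos: [0.4968, -0.2725, 0.2273]
tool_rot: [[0.995, -0.098, 0.032], [-0.103, -0.953, 0.284], [0.003, -0.286, -0.958]]
wrist_force: [1.3, 0.1, -1.6]
width: 0.0091
finger_force: 97.9
```

Emit:
move_arm:
  series:
    - {"tx": 0.2,"ty": 0.56,"tz": 0.3,"ax": 0.33,"ay": -0.03,"az": -0.07,"gripper": 0}
    - {"tx": 0.2,"ty": 0.56,"tz": 0.29,"ax": 0.33,"ay": -0.02,"az": -0.07,"gripper": 0}
    - {"tx": 0.2,"ty": 0.57,"tz": 0.28,"ax": 0.33,"ay": -0.03,"az": -0.07,"gripper": 0}
    - {"tx": 0.2,"ty": 0.57,"tz": 0.26,"ax": 0.33,"ay": -0.03,"az": -0.07,"gripper": 0}
    - {"tx": 0.2,"ty": 0.58,"tz": 0.26,"ax": 0.33,"ay": -0.04,"az": -0.06,"gripper": 0}
    - {"tx": 0.2,"ty": 0.57,"tz": 0.24,"ax": 0.33,"ay": -0.03,"az": -0.07,"gripper": 0}
    - {"tx": 0.2,"ty": 0.58,"tz": 0.23,"ax": 0.33,"ay": -0.04,"az": -0.06,"gripper": 0}
    - {"tx": 0.2,"ty": 0.58,"tz": 0.22,"ax": 0.33,"ay": -0.04,"az": -0.06,"gripper": 0}
    - {"tx": 0,"ty": 0,"tz": 0,"ax": 0,"ay": 0,"az": 0,"gripper": 0}

```text
clock: 19.92
eef_pos: [0.5234, -0.3405, 0.1499]
tool_rot: [[0.999, -0.028, 0.02], [-0.034, -0.821, 0.57], [0.0, -0.57, -0.822]]
wrist_force: [0.4, -0.4, -2.2]
width: 0.0085
finger_force: 98.0
```

```bash
cat > mat.py <<'E'
from h import *
from scipy.optimize import least_squares
t,lip,yaw,tip,o=tray_now();print(o["clock"],t,lip,yaw,tip,o["wrist_force"])
S=cv2.imread("pics/scene1.png");T=cv2.imread("pics/top0.png")
c=np.array([[-.105,-.095,.003],[-.105,.095,.003],[.105,.095,.003],[.105,-.095,.003]])
def run(v,use):
    for it in range(3):
        R,t=pose([v[0],v[1],0,v[2]]);obs=[]
        for n,im,ix in(("scene",S,[0,1,2]),("top",T,[0,1,2,3])):
            if n not in use: continue
            p=proj(n,c[ix]@R.T+t).astype(np.float32)
            q=cv2.cornerSubPix(cv2.cvtColor(im,cv2.COLOR_BGR2GRAY),p.reshape(-1,1,2).copy(),(4,4),(-1,-1),(3,50,.01))[:,0];obs.append((n,ix,q))
        def f(v):
            R,t=pose([v[0],v[1],0,v[2]]);return np.concatenate([(proj(n,c[ix]@R.T+t)-q).ravel() for n,ix,q in obs])
        r=least_squares(f,v,loss="soft_l1");v=r.x
    return v,f(v).round(1).tolist()
for use in(("top",),("scene",),("top","scene")): print(use,run([.5274,-.2475,1.541],use))
E
python3 mat.py
```

```text
19.925 [ 0.5251578  -0.25168025  0.09148639] [ 0.52763897 -0.17272012  0.09111042] 1.5393836387511866 0.0047592450573762015 [ 0.41381826 -0.35456171 -2.22178595]
('top',) (array([ 0.52742909, -0.24566309,  1.54692318]), [0.4, -0.5, 0.6, 0.4, -0.5, 0.5, -0.5, -0.6])
('scene',) (array([ 0.52789866, -0.24096271,  1.5355787 ]), [-0.1, -0.3, -0.1, 0.5, 0.2, -0.2])
('top', 'scene') (array([ 0.5280323 , -0.24376036,  1.54033034]), [0.3, -0.8, 0.4, -0.4, 1.3, -1.0, -0.1, -0.4, -0.4, 0.5, -1.5, 0.0, -1.0, -1.0])
```

Run:
```python
from h import *
t,lip,yaw,tip,o=tray_now()
m=np.array([.528,-.243,.003]);my=1.541;L2=m+.079*np.array([np.cos(my),np.sin(my),0])
a=plan(*tool_of(L2+[0,0,.012],my,0),12,0,ease=False)
rows_to([tool_of(L2+[0,0,z],my,0) for z in(.012,.01,.008)])
```

```text
max 0.29 end [ 0.5262 -0.332   0.073 ]
[{"tx":0.01,"ty":0.15,"tz":0.28,"ax":0.0,"ay":0.0,"az":-0.0,"gripper":0},{"tx":0.01,"ty":0.16,"tz":0.29,"ax":0.01,"ay":0.0,"az":-0.0,"gripper":0},{"tx":0.01,"ty":0.15,"tz":0.28,"ax":-0.0,"ay":0.0,"az":-0.01,"gripper":0},{"tx":0.01,"ty":0.16,"tz":0.28,"ax":0.0,"ay":0.0,"az":0.0,"gripper":0},{"tx":0.01,"ty":0.15,"tz":0.29,"ax":0.01,"ay":0.01,"az":-0.0,"gripper":0},{"tx":0.01,"ty":0.15,"tz":0.28,"ax":-0.0,"ay":-0.0,"az":-0.0,"gripper":0},{"tx":0.01,"ty":0.16,"tz":0.28,"ax":0.0,"ay":-0.0,"az":-0.01,"gripper":0},{"tx":0.01,"ty":0.15,"tz":0.29,"ax":0.01,"ay":-0.0,"az":0.0,"gripper":0},{"tx":0.01,"ty":0.16,"tz":0.28,"ax":-0.0,"ay":0.0,"az":0.0,"gripper":0},{"tx":0.01,"ty":0.15,"tz":0.28,"ax":0.0,"ay":0.0,"az":-0.0,"gripper":0},{"tx":0.01,"ty":0.16,"tz":0.28,"ax":0.01,"ay":0.0,"az":-0.0,"gripper":0},{"tx":0.01,"ty":0.15,"tz":0.29,"ax":-0.0,"ay":0.0,"az":-0.01,"gripper":0}]
[{"tx":0.12,"ty":1.84,"tz":3.4,"ax":0.04,"ay":0.01,"az":-0.03,"gripper":0},{"tx":0.0,"ty":0.06,"tz":0.08,"ax":-0.0,"ay":0.0,"az":0.0,"gripper":0},{"tx":0.0,"ty":0.06,"tz":0.09,"ax":-0.0,"ay":0.0,"az":0.0,"gripper":0}]
```

Emit:
move_arm:
  series:
    - {"tx": 0.01,"ty": 0.15,"tz": 0.28,"ax": 0,"ay": 0,"az": 0,"gripper": 0}
    - {"tx": 0.01,"ty": 0.16,"tz": 0.29,"ax": 0.01,"ay": 0,"az": 0,"gripper": 0}
    - {"tx": 0.01,"ty": 0.15,"tz": 0.28,"ax": 0,"ay": 0,"az": -0.01,"gripper": 0}
    - {"tx": 0.01,"ty": 0.16,"tz": 0.28,"ax": 0,"ay": 0,"az": 0,"gripper": 0}
    - {"tx": 0.01,"ty": 0.15,"tz": 0.29,"ax": 0.01,"ay": 0.01,"az": 0,"gripper": 0}
    - {"tx": 0.01,"ty": 0.15,"tz": 0.28,"ax": 0,"ay": 0,"az": 0,"gripper": 0}
    - {"tx": 0.01,"ty": 0.16,"tz": 0.28,"ax": 0,"ay": 0,"az": -0.01,"gripper": 0}
    - {"tx": 0.01,"ty": 0.15,"tz": 0.29,"ax": 0.01,"ay": 0,"az": 0,"gripper": 0}
    - {"tx": 0.01,"ty": 0.16,"tz": 0.28,"ax": 0,"ay": 0,"az": 0,"gripper": 0}
    - {"tx": 0.01,"ty": 0.15,"tz": 0.28,"ax": 0,"ay": 0,"az": 0,"gripper": 0}
    - {"tx": 0.01,"ty": 0.16,"tz": 0.28,"ax": 0.01,"ay": 0,"az": 0,"gripper": 0}
    - {"tx": 0.01,"ty": 0.15,"tz": 0.29,"ax": 0,"ay": 0,"az": -0.01,"gripper": 0}

```text
clock: 21.42
eef_pos: [0.527, -0.3309, 0.0743]
tool_rot: [[1.0, -0.022, 0.021], [-0.03, -0.819, 0.573], [0.005, -0.574, -0.819]]
wrist_force: [0.0, 0.0, -2.0]
width: 0.0088
finger_force: 98.1
```

Run:
```python
from h import *
t,lip,yaw,tip,o=tray_now();print(o["clock"],t,yaw,tip,o["wrist_force"])
T=manip.read_camera("top");S=manip.read_camera("scene");cv2.imwrite("pics/top7.png",T);cv2.imwrite("pics/scene7.png",S)
a=np.hstack([cv2.resize(S[190:330,300:440],(400,400),interpolation=2),cv2.resize(T[220:320,290:390],(400,400),interpolation=2)]);cv2.imwrite("pics/v7.png",a)
c=np.array([[-.079,-.072,.0],[-.079,.072,.0],[.079,.072,.0],[.079,-.072,.0]]);R,_=pose([0,0,0,yaw])
m=np.array([[-.105,-.095,.003],[-.105,.095,.003],[.105,.095,.003],[.105,-.095,.003]]);Rm,tm=pose([.528,-.243,0,1.541])
print("tray",((proj("scene",c@R.T+t)-[300,190])*400/140).round().tolist(),((proj("top",c@R.T+t)-[290,220])*4).round().tolist())
print("mat",((proj("scene",m@Rm.T+tm)-[300,190])*400/140).round().tolist(),((proj("top",m@Rm.T+tm)-[290,220])*4).round().tolist())
m=np.array([.528,-.243,.003]);my=1.541;L2=m+.079*np.array([np.cos(my),np.sin(my),0])
rows_to([tool_of(L2+[0,0,z],my,0) for z in(.0095,.007,.0045,.002,.0)])
```

```text
21.425 [ 0.52864315 -0.24183121  0.01625768] 1.5428690412320896 0.00033419008835356616 [ 0.01277854  0.00416819 -2.00014051]
tray [[196.0, 117.0], [355.0, 194.0], [227.0, 304.0], [63.0, 213.0]] [[321.0, 68.0], [331.0, 297.0], [73.0, 303.0], [68.0, 73.0]]
mat [[193.0, 105.0], [401.0, 204.0], [233.0, 354.0], [16.0, 230.0]] [[359.0, 37.0], [374.0, 337.0], [33.0, 344.0], [29.0, 43.0]]
[{"tx":-0.01,"ty":0.16,"tz":0.08,"ax":-0.01,"ay":0.01,"az":0.01,"gripper":0},{"tx":-0.0,"ty":0.07,"tz":0.1,"ax":0.0,"ay":-0.0,"az":0.0,"gripper":0},{"tx":-0.0,"ty":0.08,"tz":0.1,"ax":0.0,"ay":-0.0,"az":0.0,"gripper":0},{"tx":-0.0,"ty":0.07,"tz":0.11,"ax":0.0,"ay":-0.0,"az":0.0,"gripper":0},{"tx":-0.0,"ty":0.05,"tz":0.08,"ax":0.0,"ay":-0.0,"az":0.0,"gripper":0}]
```

View pics/v7.png

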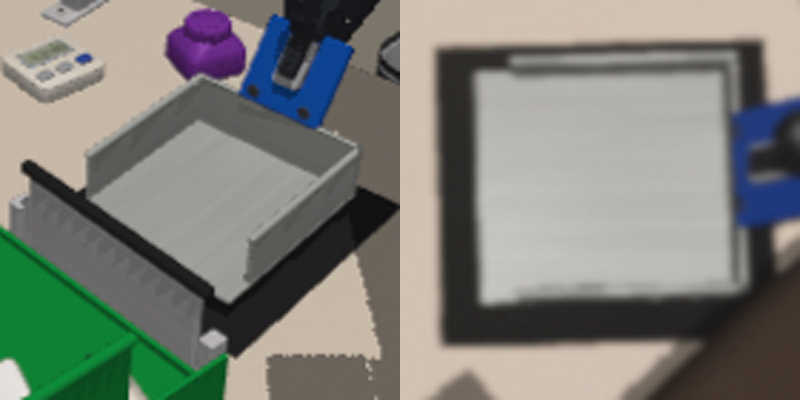

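Emit:
move_arm:
  series:
    - {"tx": -0.03,"ty": 0.16,"tz": 0.08,"ax": -0.01,"ay": 0.01,"az": 0.01,"gripper": 0}
    - {"tx": 0,"ty": 0.07,"tz": 0.1,"ax": 0,"ay": 0,"az": 0,"gripper": 0}
    - {"tx": 0,"ty": 0.07,"tz": 0.1,"ax": 0,"ay": 0,"az": 0,"gripper": 0}
    - {"tx": 0,"ty": 0.07,"tz": 0.1,"ax": 0,"ay": 0,"az": 0,"gripper": 0}
    - {"tx": 0,"ty": 0.06,"tz": 0.08,"ax": 0,"ay": 0,"az": 0,"gripper": 0}
    - {"tx": 0,"ty": 0,"tz": 0,"ax": 0,"ay": 0,"az": 0,"gripper": 0}
    - {"tx": 0,"ty": 0,"tz": 0,"ax": 0,"ay": 0,"az": 0,"gripper": 0}

```text
clock: 22.4
eef_pos: [0.5264, -0.3327, 0.0624]
tool_rot: [[0.999, -0.023, 0.023], [-0.032, -0.819, 0.572], [0.005, -0.573, -0.82]]
wrist_force: [-0.5, 0.1, -2.4]
width: 0.0089
finger_force: 98.0
```

Run:
```python
from h import *
t,lip,yaw,tip,o=tray_now();print(o["clock"],t,yaw,tip,o["wrist_force"],o["wrist_torque"])
```

```text
22.4 [ 0.52824035 -0.24369112  0.00417736] 1.5411888270497223 0.001540115221843812 [-0.49166995  0.08934144 -2.3669568 ] [-0.61581269 -0.00762537  0.03074588]
```

Not yet touching (1.2 mm left); lower a bit more.

Emit:
move_arm:
  series:
    - {"tx": 0,"ty": 0.03,"tz": 0.04,"ax": 0.01,"ay": 0,"az": 0,"gripper": 0}
    - {"tx": -0.02,"ty": 0.03,"tz": 0.03,"ax": 0,"ay": 0,"az": 0,"gripper": 0}
    - {"tx": 0,"ty": 0,"tz": 0,"ax": 0,"ay": 0,"az": 0,"gripper": 0}
    - {"tx": 0,"ty": 0,"tz": 0,"ax": 0,"ay": 0,"az": 0,"gripper": 0}

```text
clock: 22.9
eef_pos: [0.5263, -0.3328, 0.0611]
tool_rot: [[0.999, -0.023, 0.023], [-0.032, -0.819, 0.574], [0.006, -0.574, -0.819]]
wrist_force: [0.4, 0.6, 0.7]
width: 0.0089
finger_force: 98.2
```

Run:
```python
from h import *
t,lip,yaw,tip,o=tray_now();print(o["clock"],t,yaw,tip,o["wrist_force"],o["wrist_torque"])
```

```text
22.9 [ 0.52821625 -0.24373928  0.00301884] 1.5409603729961396 -4.513132794948321e-05 [0.42035107 0.61327196 0.70352898] [-0.19573528 -0.0363887  -0.13911601]
```

Emit:
move_arm:
  series:
    - {"tx": 0,"ty": 0,"tz": 0,"ax": 0,"ay": 0,"az": 0,"gripper": 0}
    - {"tx": 0,"ty": 0,"tz": 0,"ax": 0,"ay": 0,"az": 0,"gripper": 0.2}
    - {"tx": 0,"ty": 0,"tz": 0,"ax": 0,"ay": 0,"az": 0,"gripper": 0.4}
    - {"tx": 0,"ty": 0,"tz": 0,"ax": 0,"ay": 0,"az": 0,"gripper": 0.6}
    - {"tx": 0,"ty": 0,"tz": 0,"ax": 0,"ay": 0,"az": 0,"gripper": 0.8}
    - {"tx": 0,"ty": 0,"tz": 0,"ax": 0,"ay": 0,"az": 0,"gripper": 0.8}
  grip_force: 20

```text
clock: 23.65
eef_pos: [0.5259, -0.3328, 0.0604]
tool_rot: [[0.999, -0.023, 0.023], [-0.032, -0.819, 0.573], [0.005, -0.574, -0.819]]
wrist_force: [0.8, 0.4, -0.1]
width: 0.0684
finger_force: 0.0
```

Emit:
move_arm:
  series:
    - {"tx": 0,"ty": 0,"tz": -0.3,"ax": 0,"ay": 0,"az": 0,"gripper": 0.8}
    - {"tx": 0,"ty": 0,"tz": -0.6,"ax": 0,"ay": 0,"az": 0,"gripper": 0.8}
    - {"tx": 0,"ty": 0,"tz": -0.8,"ax": 0,"ay": 0,"az": 0,"gripper": 0.8}
    - {"tx": 0,"ty": 0,"tz": -0.8,"ax": 0,"ay": 0,"az": 0,"gripper": 0.8}
    - {"tx": 0,"ty": 0,"tz": -0.8,"ax": 0,"ay": 0,"az": 0,"gripper": 0.8}
    - {"tx": 0,"ty": 0,"tz": -0.8,"ax": 0,"ay": 0,"az": 0,"gripper": 0.8}
    - {"tx": 0,"ty": 0,"tz": -0.8,"ax": 0,"ay": 0,"az": 0,"gripper": 0.8}
    - {"tx": 0,"ty": 0,"tz": -0.8,"ax": 0,"ay": 0,"az": 0,"gripper": 0.8}
    - {"tx": 0,"ty": 0,"tz": -0.8,"ax": 0,"ay": 0,"az": 0,"gripper": 0.8}
    - {"tx": 0,"ty": 0,"tz": -0.6,"ax": 0,"ay": 0,"az": 0,"gripper": 0.8}
    - {"tx": 0,"ty": 0,"tz": -0.3,"ax": 0,"ay": 0,"az": 0,"gripper": 0.8}
    - {"tx": 0,"ty": 0,"tz": 0,"ax": 0,"ay": 0,"az": 0,"gripper": 0.8}

```text
clock: 25.15
eef_pos: [0.5226, -0.4179, 0.1819]
tool_rot: [[0.999, -0.023, 0.023], [-0.032, -0.819, 0.573], [0.005, -0.574, -0.819]]
wrist_force: [-0.1, -0.9, -0.3]
width: 0.0681
finger_force: 0.0
```

Run:
```python
from h import *
o=manip.get_obs();print(o["clock"],o["eef_pos"],o["wrist_force"],o["width"])
T=manip.read_camera("top");S=manip.read_camera("scene");cv2.imwrite("pics/top8.png",T);cv2.imwrite("pics/scene8.png",S)
a=np.hstack([cv2.resize(S[180:400,190:450],(400,338),interpolation=2),cv2.resize(T[200:330,160:400],(400,217),interpolation=2)[:338] if 0 else cv2.copyMakeBorder(cv2.resize(T[195:335,160:400],(400,233),interpolation=2),0,105,0,0,0)])
b=np.hstack([cv2.resize(T[225:315,295:415],(400,300),interpolation=2)]*1)
a[233:,400:]=0
cv2.imwrite("pics/v8.png",np.vstack([a,np.hstack([b[:262],np.zeros((262,400,3),np.uint8)])]))
```

```text
25.15 [ 0.52262819 -0.41788922  0.18188953] [-0.06403493 -0.93797056 -0.30110372] 0.06812143381979587
```

View pics/v8.png

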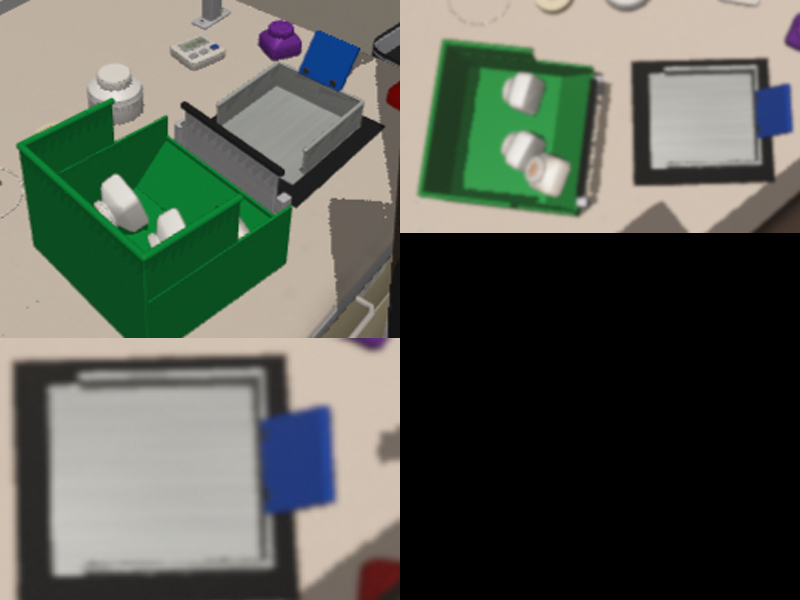

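```bash
python3 -c "
from rig import manip
print(manip.hand_in())"
```

```text
the job is handed in; nothing more can be done
None
```

The job is handed in at about 25 s: all three bottles are in the hopper, tipped out after the lip rested on the bar at about 3 N, and the empty tray is released flat on its mat, centred to within a few millimetres in the last picture; no judging result came back.

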